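Fill the hand mill and offer up its crank

TASK

Scoop dried-curd balls out of the tray with the scoop and tip at least two of them into the mill's hopper, never touching a ball with the fingers, then set the scoop back down, flat on its underside in the tray or on the table, and let it go. Then pick up the mill's crank by its balance point and finish while holding it, level and still, with its hub straight over the mill's shaft and a few centimetres above it, touching neither the mill nor the scoop. Leave the other kitchenware where it is.

Things in the scene. Friction and masses are not known exactly. Their poses are not given: they have to be found in the camera images.
- tray: Dark steel tray fixed to the table, 260 x 116 mm, 34 mm high. Origin: centre of its underside; x along it, away from the robot. Floor 4 mm thick, walls 5 mm thick and 34 mm high at the sides and far end (106 mm apart inside). The floor is flat from x = -100 to +125 mm; at the near end it turns up in a 45 degree ramp, 34 mm high.
- scoop: Loose aluminium scoop, flat on the tray floor, mouth to the robot. Origin: centre of its underside; x from mouth to back. Floor 85 long, 88 wide, 2.5 mm thick; mouth at x -42.5; sides 28 high from x -17.5 mm back; back wall at x +41, 34 high. Handle: upright bar at x +52.5 mm, 20 along x, 14 mm along y, top 105 mm above the underside; grip it across y. 0.16 kg.
- scoop_lip (a point): Middle of the scoop's front lip, on its underside (scoop x = -42.5 mm).
- mill: Hand mill fixed to the table: 120 mm square foot, grey round body, and on top an open steel hopper, a cone 160 mm across at its rim (120 mm above the table) narrowing to 90 mm at its floor (75 mm above the table), wall 4 mm. Origin: centre of the underside, z up.
- mill_shaft (a point): Top of the mill's upright drive shaft, 14 mm thick, on the axis of the hopper, 142 mm above the table (22 mm above the hopper rim).
- crank: Loose cast steel crank, 0.44 to 0.69 kg, flat on the table. Straight arm 18 wide, 12 mm thick, its mid-height 20 mm up, from a heavy round hub (36 across, 34 mm high) to an upright wooden knob (26 across, top 72 mm up). Origin: at underside level, halfway between hub and knob axes; x points from hub (-85 mm) to knob (+85 mm).
- crank_hub (a point): Centre of the underside of the crank's hub (crank x = -85 mm).
- crank_balance (a point): The crank's balance point, at the mid-height of its arm (crank x = -28 mm, that is 57 mm from the hub's axis, 20 mm above the underside).
- ball0_center (a point): Centre of a hard dried-curd ball, off-white, 24 mm across, 12 g, one of four lying in the tray between scoop and ramp; it rolls freely.
- ball1_center (a point): Centre of a hard dried-curd ball, off-white, 24 mm across, 12 g, one of four lying in the tray between scoop and ramp; it rolls freely.
- ball2_center (a point): Centre of a hard dried-curd ball, off-white, 24 mm across, 12 g, one of four lying in the tray between scoop and ramp; it rolls freely.
- ball3_center (a point): Centre of a hard dried-curd ball, off-white, 24 mm across, 12 g, one of four lying in the tray between scoop and ramp; it rolls freely.
- tea_bowl: Blue tea bowl, 100 mm across, 50 mm high; bystander. Origin: centre of underside.
- spice_jar: Jar, 60 mm across, 100 mm high; bystander. Origin: centre of underside.
- salt_can: Small steel can, 44 mm across, 70 mm high; bystander. Origin: centre of underside.
- bread_stamp: Dark wooden bread stamp, 50 mm across, 72 mm high, standing; bystander. Origin: centre of underside.
- mug: White mug, 76 mm across, 85 mm high; bystander. Origin: centre of underside.
- spoon: Serving spoon lying to the right; bystander. Origin: its underside.
Not all that is in view belongs to the job. Leave any red look-alike of the crank alone.

How it is judged:
By the outcome, as a careful person would: the job done as asked, in the order asked, and still so for the second after the job is handed in, while the arm keeps its last pose, push and grip.
It also fails if it takes over 72 s, if anything falls off the work surface, if the arm or the gripper's body presses on something with over 40 N, if the wrist force passes 120 N, or if a joint passes its speed limit or range.

ROBOT

A 7-joint arm with a two-finger parallel gripper is mounted at the origin on the work surface. World frame = base frame: x ahead of the robot, y to its left, z up, the work surface at z = 0. Lengths are in m, angles in rad, forces in N, time in s.
With the tool pointing down it reaches from about 0.4 to 0.875 m from the base axis. Payload 19.3 kg.
Tool frame: the origin (TCP) lies at the very end of the fingers, on their centre line; the grasp point (between the pads) lies 19 mm behind it; z points along the fingers, y is the line along which they close (so a half turn about z gives the same grasp; the last joint's range is limited). The gripper opens to 85 mm and grips with 20 to 120 N. Pads are 22 mm wide; open, the fingers measure 114 mm over their backs; the gripper's body (76 mm by 85 mm) begins 54 mm behind the grasp point. The pads swing forward as they close: fully open they stand 13 mm farther back than shut.
Start: joints at [1.034, 0.521, -0.036, 1.599, 0.021, 1.021, -0.113], TCP at [0.281, -0.558, 0.231] pointing down, gripper open.
Joint ranges: [-2.91, 2.91], [-0.3, 2.13], [-1.5, 1.42], [0.17, 2.43], [-1.26, 4.41], [0.16, 1.93], [-2.52, 2.52]. Speed limits (rad/s): [1.89, 1.89, 2.39, 2.39, 3.01, 3.01, 3.01].

INTERFACE

Orientations are given as [roll, pitch, yaw] about the fixed x, y, z axes, in that order (R = Rz(yaw) Ry(pitch) Rx(roll)).
In Python, from workcell import bot gives the robot as it stands.
- The arm moves only by the tool servo_tool, never from a script. Its argument "plan" is a list of rows, each a list of 7 numbers: the finger opening in cm, from 0 to 8.54, then the shift along the tool's x, y, z in cm, then the turn, a rotation vector about the tool's x, y, z in degrees. In form: [[fingers, x, y, z, wx, wy, wz], ...]. A call has 1 to 10 rows; each row is the pose to reach, as a shift and turn from the pose commanded when the call began, along the tool's axes at that moment; what a row does not reach only later rows make up. A row lasts 1/10 s, in which the tool goes at most 50 mm and 8.59 degrees, less where a joint would pass 70% of its speed; a pose out of reach is approached as far as the arm can. A call with a gripper value outside its range is refused whole. The fingers move at their own pace and stop on an object; "force" is the grip in N (left out, the last holds). Time passes only in rows, so rows that repeat a pose let the fingers close. It gives the time, the measured TCP pose, the force, the opening and the grip force at its end, in the units of the state.
- bot.observe(): the state, without advancing time (a new reading comes with each control period).
- bot.grab_frame(name): name is "scene" or "top"; returns a dict with "frame" (400x640x3 uint8, blue, green, red), "mtx" (3x3 intrinsics, pixels), "R" (3x3) and "t" (3): a world point X has camera coordinates R X + t. Camera axes: x right, y down, z forward; pixel columns grow to the right and rows downward; lengths in m; the calibration is good to about 2 mm. A picture is of the moment at which its call begins. There is no depth.
- bot.job_done(): hands the job in; it is judged then, once.
The state is a dict: "clock": time; "qpos": joint angles; "qd": joint speeds; "joint_efforts": joint torques, N m; "position": TCP position; "tool_rot": TCP orientation; "force": force on the tool from outside, world axes, zero at the start; "moment": the same for the moment, N m; "grip_width": finger opening in m; "finger_force": force on a finger pad.
Only numpy, scipy, OpenCV 4.12 (cv2) and the standard library are available. Lean on these libraries where they do the work, as an engineer would, in place of code of your own. Each camera call takes 0.05 s, during which the arm holds its last target. There are 200 camera calls.

## Working session

There is one attempt and no reset: what is moved stays moved. The work goes in short steps, Python scripts to look and compute and a tool call to move; the robot and the scene stay as the last step left them, time stands still between calls to the robot, and variables do not carry over. Pictures are saved under pics/ and viewed, at most 10 in all, crops included, and the job is handed in when it is done.

Besides the shell and the picture viewer there is one more tool, called after "Request:" as name([rows], argument=value, ...), one row to a line, values as JSON. servo_tool: Moves the arm, as the interface text tells. Its arguments: {"type":"object","properties":{"plan":{"type":"array","items":{"type":"array","items":{"type":"number"}}},"force":{"type":"number"}},"required":["plan"]}

```bash
ls; mkdir -p pics; python3 - <<'E'
from workcell import bot
import cv2,numpy as np
s=bot.observe()
for k in s: print(k,np.round(s[k],3))
for n in("scene","top"):
    f=bot.grab_frame(n); cv2.imwrite(f"pics/{n}0.png",f["frame"]); print(n,np.round(f["mtx"],1).tolist(),np.round(f["R"],3).tolist(),np.round(f["t"],3))
E
```

```text
pics
clock 0.0
qpos [ 1.034  0.522 -0.036  1.6    0.021  1.021 -0.113]
qd [ 0.001 -0.     0.     0.    -0.001 -0.001  0.002]
joint_efforts [-3.0000e-03 -9.2714e+01  1.9780e+00 -3.6994e+01  1.8000e-02  8.0000e-03
 -0.0000e+00]
position [ 0.281 -0.558  0.231]
tool_rot [-3.141  0.     0.467]
force [ 0.348  0.032 -0.109]
moment [-0.011 -0.04  -0.008]
finger_force 0.0
grip_width 0.085
scene [[405.3, 0.0, 319.9], [0.0, 405.3, 198.0], [0.0, 0.0, 1.0]] [[0.743, 0.669, 0.004], [0.451, -0.496, -0.742], [-0.494, 0.553, -0.67]] [-0.366 -0.117  1.523]
top [[438.1, 0.0, 324.9], [0.0, 438.1, 204.1], [0.0, 0.0, 1.0]] [[0.029, -1.0, 0.003], [-0.993, -0.029, -0.114], [0.114, 0.001, -0.993]] [-0.015  0.513  1.298]
```

View pics/scene0.png

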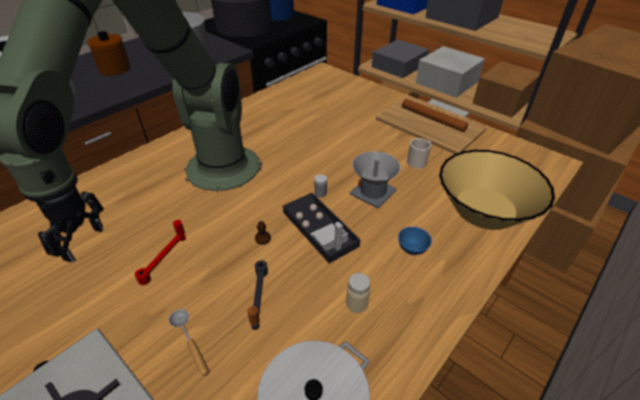

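View pics/top0.png

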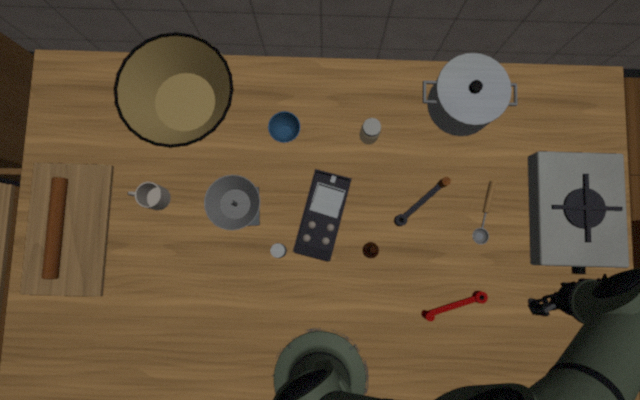

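The top view shows the tray at (323,215), with the scoop's handle at (333,180) and four balls near (318,232). The mill is at (234,203). Two things could be the crank: the dark steel one with a brown knob (hub 401,221; knob 446,182) and a red one (428,315 to 481,297). The dark one fits "cast steel with wooden knob", and the red one is the look-alike. I'll confirm with an enlarged crop.

```bash
cat > h.py <<'E'
import numpy as np, cv2
from workcell import bot
from scipy.spatial.transform import Rotation as Ro
def ray(c,px,z):
    d=c["R"].T@np.linalg.solve(c["mtx"],[px[0],px[1],1.]); o=-c["R"].T@c["t"]
    return o+d*(z-o[2])/d[2]
def proj(c,X):
    p=c["mtx"]@(c["R"]@np.asarray(X,float)+c["t"]); return p[:2]/p[2]
def blobs(c,mask,z,amin=8):
    n,l,st,ce=cv2.connectedComponentsWithStats(mask.astype(np.uint8))
    return [(np.round(ce[i],1),st[i,4],np.round(ray(c,ce[i],z),4)) for i in range(1,n) if st[i,4]>=amin]
def crop(img,x0,y0,x1,y1,k): return cv2.resize(img[y0:y1,x0:x1],None,fx=k,fy=k,interpolation=cv2.INTER_CUBIC)
E
python3 - <<'E'
from h import *
t=bot.grab_frame("top"); s=bot.grab_frame("scene")
a=crop(t["frame"],285,160,465,270,4); b=crop(s["frame"],230,140,430,340,3)[:, :]
cv2.imwrite("pics/c1.png",a)
cv2.imwrite("pics/c2.png",crop(s["frame"],240,150,440,300,4))
E
```

```text
(no output)
```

View pics/c1.png

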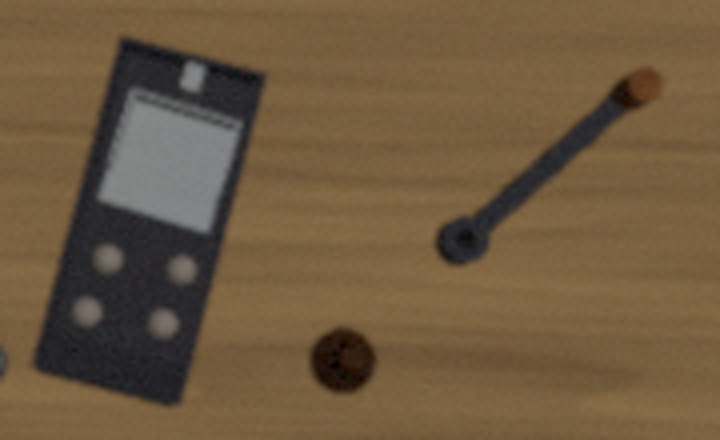

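View pics/c2.png

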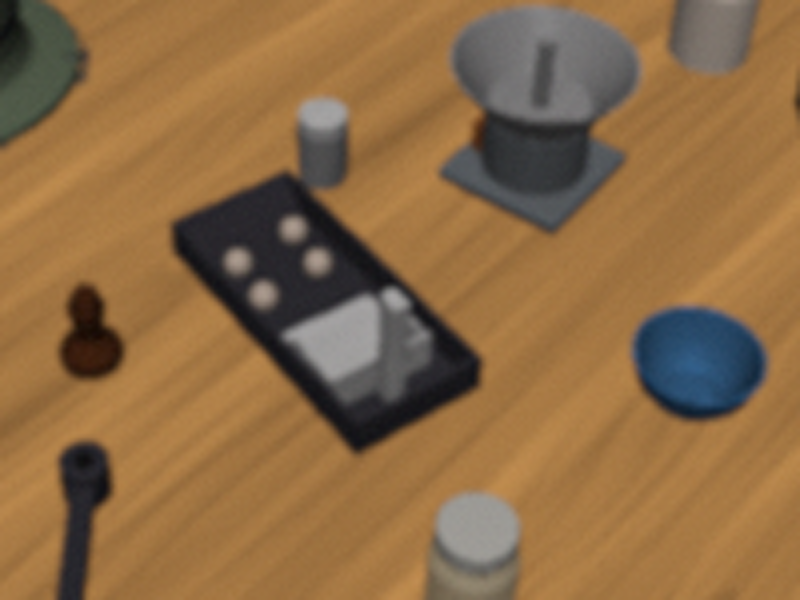

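The crop confirms the dark crank with a wooden knob, hub at crop (462,240) and knob at (643,86). The four balls are at crop (108,258), (182,269), (87,312), (163,323), and the scoop handle top is at (194,74). Next I'll measure world positions.

```bash
python3 - <<'E'
from h import *
t=bot.grab_frame("top"); s=bot.grab_frame("scene")
F=lambda p:((p[0]+.5)/4-.5+285,(p[1]+.5)/4-.5+160)
G=lambda p:((p[0]+.5)/4-.5+240,(p[1]+.5)/4-.5+150)
def pr(n,c,p,z): X=ray(c,p,z);print(n,np.round(X,4));return X
T=[pr("tray",t,F(p),.034) for p in [(121,38),(266,74),(180,404),(36,370)]]
print("ctr",np.mean(T,0),"yaw", [np.degrees(np.arctan2(*(a-b)[1::-1])) for a,b in((T[0],T[3]),(T[1],T[2]))],np.linalg.norm(T[0]-T[3]),np.linalg.norm(T[0]-T[1]))
for p in [(359,435),(475,365),(285,178),(175,225)]: pr("trayS",s,G(p),.034)
for p in [(108,258),(182,269),(87,312),(163,323)]: pr("ball",t,F(p),.016)
for p in [(293,229),(237,262),(317,262),(263,295)]: pr("ballS",s,G(p),.016)
for p in [(97,202),(212,234)]: pr("mouth",t,F(p),.0065)
pr("handle",t,F((195,67)),.109); pr("handleS",s,G((398,296)),.109)
h=pr("hub",t,F((462,240)),.034);k=pr("knob",t,F((645,85)),.072); print(k-h,np.linalg.norm((k-h)[:2]),np.degrees(np.arctan2(*(k-h)[1::-1])))
pr("hubS",s,G((85,461)),.034)
pr("shaftS",s,G((546,42)),.142)
pr("rimS",s,G((545,62)),.12)
# fits by colour
f=t["frame"].astype(int); m=np.zeros(f.shape[:2],bool); m[165:240,195:270]=1
sp=f.max(2)-f.min(2); mk=m&(sp<18)
c,_=max(((c,cv2.contourArea(c)) for c in cv2.findContours(mk.astype(np.uint8),0,2)[0]),key=lambda x:x[1])
(x,y),r=cv2.minEnclosingCircle(c); print("mill circ",x,y,r,ray(t,(x,y),.12))
cv2.imwrite("pics/mill.png",np.hstack([crop(t["frame"],195,165,275,245,5),crop(s["frame"],345,140,405,200,6.6666)[:400,:400]]))
E
```

```text
tray [0.619  0.0337 0.034 ]
tray [ 0.5944 -0.0774  0.034 ]
tray [ 0.3438 -0.0188  0.034 ]
tray [0.3658 0.0891 0.034 ]
ctr [0.48072426 0.00663916 0.034     ] yaw [np.float64(-12.363416187029774), np.float64(-13.150929587197705)] 0.259144589199551 0.11373962960131004
trayS [ 0.6043 -0.0846  0.034 ]
trayS [0.6245 0.0236 0.034 ]
trayS [0.3774 0.0818 0.034 ]
trayS [ 0.3506 -0.0203  0.034 ]
ball [0.4521 0.0387 0.016 ]
ball [ 0.4454 -0.0178  0.016 ]
ball [0.4107 0.0533 0.016 ]
ball [ 0.404  -0.0045  0.016 ]
ballS [0.4116 0.0545 0.016 ]
ballS [ 0.4045 -0.0044  0.016 ]
ballS [0.4523 0.0391 0.016 ]
ballS [ 0.4456 -0.0172  0.016 ]
mouth [0.4957 0.0488 0.0065]
mouth [ 0.4735 -0.0402  0.0065]
handle [ 0.5847 -0.022   0.109 ]
handleS [ 0.5812 -0.018   0.109 ]
hub [ 0.4721 -0.2275  0.034 ]
knob [ 0.5875 -0.3551  0.072 ]
[ 0.11540946 -0.12751256  0.038     ] 0.1719848700609377 -47.85228885632682
hubS [ 0.4775 -0.2312  0.034 ]
shaftS [0.5047 0.2588 0.142 ]
rimS [0.5045 0.2613 0.12  ]
mill circ 233.89999389648438 204.89999389648438 30.75104331970215 [0.49300253 0.25644778 0.12      ]
```

View pics/mill.png

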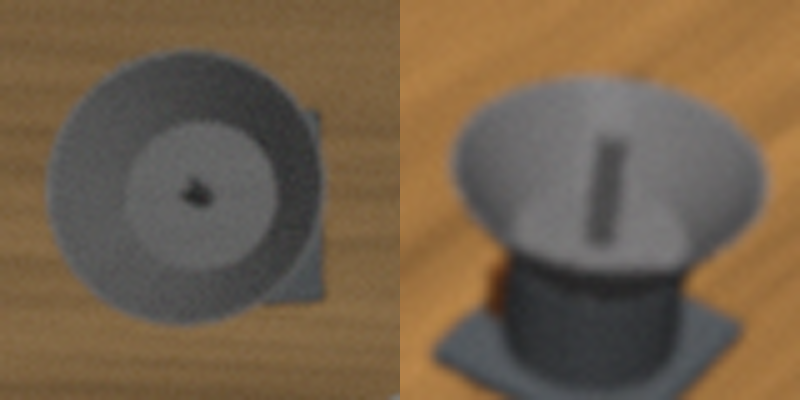

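Left panel: hopper rim centre at crop (185,187), shaft near (194,190). Right panel: shaft top at (608,138). Next, a move helper and the first target above the handle.

```bash
cat >> h.py <<'E'
def pose(): 
    s=bot.observe(); return np.array(s["position"]),Ro.from_euler("xyz",s["tool_rot"])
def down(yaw,tilt=0):  # tool down, yaw deg; tilt deg turns about the tool's y
    return Ro.from_euler("xyz",[np.pi,0,np.radians(yaw)])*Ro.from_rotvec([0,np.radians(tilt),0])
def row(p,R,p0=None,R0=None):
    if p0 is None: p0,R0=pose()
    return np.round(np.r_[R0.inv().apply(np.asarray(p)-p0)*100,(R0.inv()*R).as_rotvec(degrees=True)],2)
E
python3 - <<'E'
from h import *
t=bot.grab_frame("top"); s=bot.grab_frame("scene")
print("cams",-t["R"].T@t["t"],-s["R"].T@s["t"])
print("rim",ray(t,(231.6,202.),.12),"shaftS",ray(s,(345+31.2-.4,140+20.8-.4),.142))
for n,p,z in(("salt",(278,251),.07),("stamp",(371,250),.07),("bowl",(284,127),.05),("jar",(372,127),.1),("mug",(150,195),.085)): print(n,np.round(ray(t,p,z),3))
print(row([.583,-.020,.22],down(90)),row([.583,-.020,.2],down(166.5)))
E
```

```text
cams [ 3.61267869e-01 -6.58116869e-04  1.34828745e+00] [ 1.07732801 -0.65577375  0.93543152]
rim [0.50104242 0.26336297 0.12      ] shaftS [0.50478525 0.25687774 0.142     ]
salt [0.368 0.132 0.07 ]
stamp [ 0.378 -0.138  0.07 ]
bowl [0.743 0.131 0.05 ]
jar [ 0.736 -0.131  0.1  ]
mug [0.519 0.509 0.085]
[ 5.117e+01 -3.447e+01  1.130e+00 -1.000e-02 -1.000e-02 -6.325e+01] [ 5.1170e+01 -3.4470e+01  3.1300e+00 -1.0000e-02 -2.0000e-02 -1.3975e+02]
```

Request:
servo_tool([
  [8.54, 51.2, -34.5, 2, 0, 0, -140],
  [8.54, 51.2, -34.5, 2, 0, 0, -140],
  [8.54, 51.2, -34.5, 2, 0, 0, -140],
  [8.54, 51.2, -34.5, 2, 0, 0, -140],
  [8.54, 51.2, -34.5, 2, 0, 0, -140],
  [8.54, 51.2, -34.5, 2, 0, 0, -140],
  [8.54, 51.2, -34.5, 2, 0, 0, -140],
  [8.54, 51.2, -34.5, 2, 0, 0, -140],
  [8.54, 51.2, -34.5, 2, 0, 0, -140],
  [8.54, 51.2, -34.5, 2, 0, 0, -140],
])

```text
clock: 1.4
position: [0.5264, -0.1205, 0.2153]
tool_rot: [3.141, 0.0, 1.973]
force: [1.0, -1.1, 0.5]
grip_width: 0.0853
finger_force: 0.0
```

```bash
python3 - <<'E'
from h import *
print(np.round(bot.observe()["qpos"],2),row([.583,-.020,.15],down(166.5)))
E
```

```text
[ 0.49  0.44 -0.51  1.82  0.26  0.94  0.27] [ 7.040e+00  9.140e+00  6.530e+00  1.000e-02  3.000e-02 -5.348e+01]
```

Request:
servo_tool([
  [8.54, 5, 6.5, 3, 0, 0, -53],
  [8.54, 5, 6.5, 3, 0, 0, -53],
  [8.54, 5, 6.5, 3, 0, 0, -53],
  [8.54, 5, 6.5, 3, 0, 0, -53],
  [8.54, 5, 6.5, 3, 0, 0, -53],
  [8.54, 5, 6.5, 3, 0, 0, -53],
  [8.54, 5, 6.5, 3, 0, 0, -53],
  [8.54, 5, 6.5, 3, 0, 0, -53],
  [8.54, 5, 6.5, 3, 0, 0, -53],
])

```text
clock: 2.3
position: [0.5664, -0.0511, 0.1851]
tool_rot: [-3.142, 0.0, 2.888]
force: [-0.2, -0.6, 0.2]
grip_width: 0.0853
finger_force: 0.0
```

```bash
python3 - <<'E'
from h import *
print(np.round(bot.observe()["qpos"],2),row([.583,-.020,.065],down(166.5)))
t=bot.grab_frame("top"); s=bot.grab_frame("scene")
cv2.imwrite("pics/d1.png",np.vstack([crop(t["frame"],255,150,395,220,4)[:280,:560],crop(s["frame"],270,170,390,250,4.6667)[:300,:560]]))
E
```

```text
[ 0.49  0.57 -0.71  1.77  0.45  0.97  0.91] [-0.83  3.43 12.01 -0.    0.   -1.03]
```

View pics/d1.png

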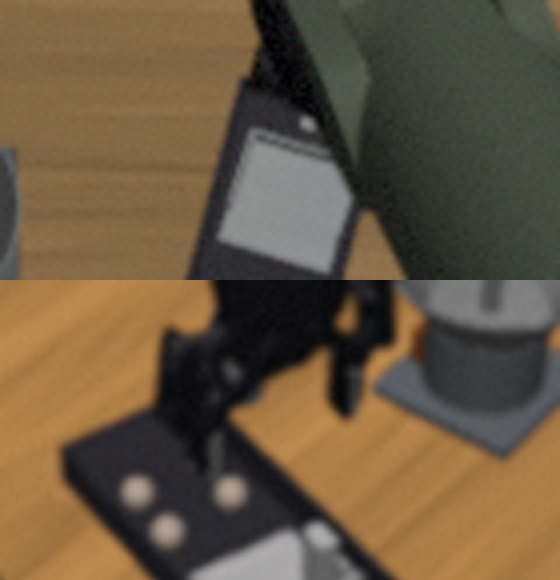

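The scoop and balls haven't moved, and the fingers are above and to the side of the handle. I'll descend over it and close.

Request:
servo_tool([
  [8.54, -0.8, 3.4, 3, 0, 0, -1],
  [8.54, -0.8, 3.4, 4, 0, 0, -1],
  [8.54, -0.8, 3.4, 6, 0, 0, -1],
  [8.54, -0.8, 3.4, 8, 0, 0, -1],
  [8.54, -0.8, 3.4, 10, 0, 0, -1],
  [8.54, -0.8, 3.4, 12, 0, 0, -1],
  [8.54, -0.8, 3.4, 12, 0, 0, -1],
  [0, -0.8, 3.4, 12, 0, 0, -1],
  [0, -0.8, 3.4, 12, 0, 0, -1],
  [0, -0.8, 3.4, 12, 0, 0, -1],
], force=100)

```text
clock: 3.4
position: [0.583, -0.0202, 0.0661]
tool_rot: [3.141, 0.001, 2.909]
force: [-0.4, -0.8, 0.7]
grip_width: 0.0442
finger_force: 0.0
```

Request:
servo_tool([
  [0, 0, 0, 0, 0, 0, 0],
  [0, 0, 0, 0, 0, 0, 0],
  [0, 0, 0, 0, 0, 0, 0],
  [0, 0, 0, 0, 0, 0, 0],
])

```text
clock: 3.8
position: [0.5829, -0.0202, 0.0657]
tool_rot: [3.142, 0.001, 2.909]
force: [-0.9, -1.3, 8.2]
grip_width: 0.0126
finger_force: 97.8
```

```bash
python3 - <<'E'
from h import *
o=bot.observe();print(np.round(o["qpos"],2),o["position"],o["tool_rot"])
t=bot.grab_frame("top"); s=bot.grab_frame("scene")
cv2.imwrite("pics/d2.png",np.vstack([crop(t["frame"],255,150,395,220,4)[:280,:560],crop(s["frame"],270,170,390,250,4.6667)[:300,:560]]))
E
```

```text
[ 0.36  0.75 -0.62  1.81  0.6   0.78  0.76] [ 0.58291872 -0.02019794  0.06572908] [3.14157257e+00 9.32107095e-04 2.90896956e+00]
```

View pics/d2.png

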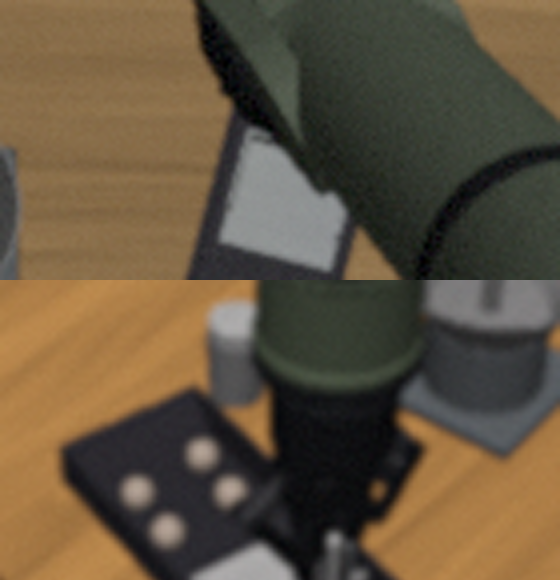

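The scoop handle is gripped (12.6 mm, 98 N) and the balls are undisturbed. I'll slide toward the ramp.

Request:
servo_tool([
  [0, 0.5, 0, -0.05, 0, 0, 0],
  [0, 1.3, 0, -0.05, 0, 0, 0],
  [0, 2.1, 0, -0.05, 0, 0, 0],
  [0, 2.9, 0, -0.05, 0, 0, 0],
  [0, 3.7, 0, -0.05, 0, 0, 0],
  [0, 4.5, 0, -0.05, 0, 0, 0],
  [0, 5.3, 0, -0.05, 0, 0, 0],
  [0, 6.1, 0, -0.05, 0, 0, 0],
  [0, 6.8, 0, -0.05, 0, 0, 0],
  [0, 7.5, 0, -0.05, 0, 0, 0],
])

```text
clock: 4.9
position: [0.5092, -0.0027, 0.0657]
tool_rot: [3.141, 0.0, 2.909]
force: [3.5, -0.7, 3.8]
grip_width: 0.0128
finger_force: 97.8
```

```bash
cat >> h.py <<'E'
def balls(c,x0=.33,x1=.66,y0=-.12,y1=.12,z=.016):
    hsv=cv2.cvtColor(c["frame"],cv2.COLOR_BGR2HSV); f=c["frame"].astype(int)
    m=(f[...,2]>105)&(f[...,2]-f[...,0]>12)&(f[...,2]-f[...,0]<70)&(hsv[...,1]<105)
    return [b for b in blobs(c,m,z,10) if x0<b[2][0]<x1 and y0<b[2][1]<y1 and b[1]<400]
E
python3 - <<'E'
from h import *
o=bot.observe();print(np.round(o["qpos"],2))
t=bot.grab_frame("top"); s=bot.grab_frame("scene")
for c in(t,s): print(*balls(c),sep="\n");print()
cv2.imwrite("pics/d3.png",np.vstack([crop(t["frame"],275,170,375,270,4),crop(s["frame"],270,170,370,230,4)]))
E
```

```text
[ 0.34  0.66 -0.62  2.    0.62  0.67  0.66]
(array([311. , 237.2]), np.int32(20), array([0.4122, 0.0395, 0.016 ]))
(array([304.7, 242.1]), np.int32(21), array([0.3969, 0.058 , 0.016 ]))
(array([329.1, 241.9]), np.int32(22), array([ 0.3997, -0.0159,  0.016 ]))
(array([323. , 246.8]), np.int32(20), array([0.3843, 0.0022, 0.016 ]))

(array([296.6, 212.3]), np.int32(55), array([ 0.3898, -0.    ,  0.016 ]))
(array([307.6, 209.5]), np.int32(13), array([0.4072, 0.0338, 0.016 ]))
```

Request:
servo_tool([
  [0, 0.4, 0, 0, 0, 0, 0],
  [0, 0.8, 0, 0, 0, 0, 0],
  [0, 1.2, 0, 0, 0, 0, 0],
  [0, 1.6, 0, 0, 0, 0, 0],
  [0, 2.0, 0, 0, 0, 0, 0],
  [0, 2.3, 0, 0, 0, 0, 0],
  [0, 2.6, 0, 0, 0, 0, 0],
  [0, 2.8, 0, 0, 0, 0, 0],
  [0, 2.8, 0, 0, 0, 0, 0],
])

```text
clock: 5.9
position: [0.482, 0.0038, 0.0657]
tool_rot: [-3.142, -0.0, 2.909]
force: [1.6, -0.3, 7.8]
grip_width: 0.0131
finger_force: 98.3
```

```bash
python3 - <<'E'
from h import *
o=bot.observe();print(np.round(o["qpos"],2))
t=bot.grab_frame("top"); s=bot.grab_frame("scene")
for c in(t,s): print(*balls(c),sep="\n");print()
a=crop(t["frame"],285,190,365,270,5)
cv2.imwrite("pics/d4.png",np.hstack([a,crop(s["frame"],270,170,350,250,5)]))
E
```

```text
[ 0.33  0.63 -0.62  2.07  0.62  0.63  0.63]
(array([301.3, 241.9]), np.int32(20), array([0.3973, 0.0683, 0.016 ]))
(array([311.2, 244.6]), np.int32(21), array([0.39  , 0.0379, 0.016 ]))
(array([319.2, 246.7]), np.int32(19), array([0.3845, 0.0137, 0.016 ]))
(array([327.5, 248.9]), np.int32(17), array([ 0.3786, -0.0116,  0.016 ]))

(array([298. , 208.9]), np.int32(83), array([0.3819, 0.0146, 0.016 ]))
```

View pics/d4.png

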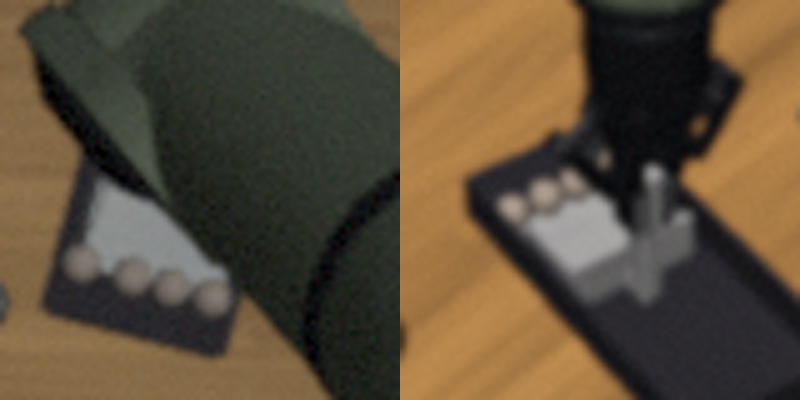

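All four balls now form one row on the lip against the ramp, left crop (82,262) to (212,298). I'll compute the scoop-up rows.

```bash
cat >> h.py <<'E'
def tilt(adv,rise,a,a0=0,X=-95.,Z=-61.7):
    "row (cm, deg) for a lip advance and rise in mm, mouth-up angle a, when the call starts at angle a0"
    Y=lambda d:Ro.from_euler("y",d,degrees=True)
    d=np.array([adv,0,-rise])+Y(a).apply([X,0,Z])-Y(a0).apply([X,0,Z])
    d=Y(a0).inv().apply(d)/10
    return [0,round(d[0],2),0,round(d[2],2),0,round(a-a0,1),0]
E
python3 - <<'E'
from h import *
print([tilt(*r) for r in [(2,0,0),(4,0,0),(5.5,1.5,0),(10,6,2),(14,10,4),(18,14.5,6),(22,19,8.5),(26,23.5,11),(30,28,13),(32,32,15)]])
E
```

```text
[[0, np.float64(0.2), 0, np.float64(0.0), 0, 0, 0], [0, np.float64(0.4), 0, np.float64(0.0), 0, 0, 0], [0, np.float64(0.55), 0, np.float64(-0.15), 0, 0, 0], [0, np.float64(0.79), 0, np.float64(-0.26), 0, 2, 0], [0, np.float64(0.99), 0, np.float64(-0.32), 0, 4, 0], [0, np.float64(1.21), 0, np.float64(-0.42), 0, 6, 0], [0, np.float64(1.39), 0, np.float64(-0.43), 0, 8.5, 0], [0, np.float64(1.6), 0, np.float64(-0.42), 0, 11, 0], [0, np.float64(1.86), 0, np.float64(-0.5), 0, 13, 0], [0, np.float64(1.93), 0, np.float64(-0.53), 0, 15, 0]]
```

Request:
servo_tool([
  [0, 0.2, 0, 0, 0, 0, 0],
  [0, 0.4, 0, 0, 0, 0, 0],
  [0, 0.55, 0, -0.15, 0, 0, 0],
  [0, 0.8, 0, -0.25, 0, 2, 0],
  [0, 1.0, 0, -0.32, 0, 4, 0],
  [0, 1.2, 0, -0.42, 0, 6, 0],
  [0, 1.4, 0, -0.43, 0, 8.5, 0],
  [0, 1.6, 0, -0.43, 0, 11, 0],
  [0, 1.85, 0, -0.5, 0, 13, 0],
  [0, 1.95, 0, -0.53, 0, 15, 0],
])

```text
clock: 7.0
position: [0.4626, 0.0081, 0.0706]
tool_rot: [-3.141, -0.264, 2.909]
force: [-1.1, -0.5, -2.4]
grip_width: 0.0126
finger_force: 97.6
```

```bash
python3 - <<'E'
from h import *
o=bot.observe();print(np.round(o["qpos"],2))
t=bot.grab_frame("top"); s=bot.grab_frame("scene")
for c in(t,s): print(*balls(c,z=.03),sep="\n");print()
cv2.imwrite("pics/d5.png",np.hstack([crop(t["frame"],285,190,365,270,5),crop(s["frame"],270,170,350,250,5)]))
print([tilt(*r,a0=15) for r in [(0,3,16.5),(0,8,18),(0,14,20),(0,22,21.5),(0,30,23),(0,40,25),(0,50,25),(0,60,25)]])
E
```

```text
[ 0.41  0.74 -0.71  1.91  0.43  0.93  0.82]
(array([314., 234.]), np.int32(21), array([0.4215, 0.0303, 0.03  ]))
(array([322. , 236.4]), np.int32(25), array([0.4152, 0.0058, 0.03  ]))
(array([299.6, 246.7]), np.int32(27), array([0.3824, 0.0721, 0.03  ]))
(array([324.6, 252.4]), np.int32(25), array([ 0.3677, -0.0031,  0.03  ]))

(array([292. , 201.9]), np.int32(50), array([0.3544, 0.015 , 0.03  ]))
(array([305.5, 211.7]), np.int32(30), array([0.4196, 0.0111, 0.03  ]))

[[0, np.float64(-0.08), 0, np.float64(-0.04), 0, 1.5, 0], [0, np.float64(-0.1), 0, np.float64(-0.27), 0, 3, 0], [0, np.float64(-0.14), 0, np.float64(-0.5), 0, 5, 0], [0, np.float64(-0.07), 0, np.float64(-1.01), 0, 6.5, 0], [0, np.float64(0.01), 0, np.float64(-1.52), 0, 8, 0], [0, np.float64(0.11), 0, np.float64(-2.12), 0, 10, 0], [0, np.float64(0.37), 0, np.float64(-3.09), 0, 10, 0], [0, np.float64(0.63), 0, np.float64(-4.05), 0, 10, 0]]
```

Request:
servo_tool([
  [0, 0, 0, 0, 0, 0, 0],
  [0, 0, 0, 0, 0, 0, 0],
])

```text
clock: 7.3
position: [0.4628, 0.0082, 0.0708]
tool_rot: [-3.141, -0.262, 2.91]
force: [-0.5, 0.7, -1.9]
grip_width: 0.0127
finger_force: 97.6
```

```bash
python3 - <<'E'
from h import *
t=bot.grab_frame("top"); s=bot.grab_frame("scene")
for c in(t,s): print(*balls(c,z=.03),sep="\n");print()
cv2.imwrite("pics/d6.png",np.hstack([crop(t["frame"],285,190,365,270,5),crop(s["frame"],270,170,350,250,5)]))
E
```

```text
(array([314.8, 231.5]), np.int32(26), array([0.4293, 0.028 , 0.03  ]))
(array([322.8, 233.5]), np.int32(25), array([0.4239, 0.0039, 0.03  ]))
(array([325.4, 241. ]), np.int32(22), array([ 0.4017, -0.0045,  0.03  ]))
(array([302. , 247.1]), np.int32(22), array([0.3815, 0.0648, 0.03  ]))

(array([292.1, 200.6]), np.int32(27), array([0.3505, 0.0198, 0.03  ]))
(array([302.2, 211.1]), np.int32(61), array([0.4099, 0.006 , 0.03  ]))
```

View pics/d6.png

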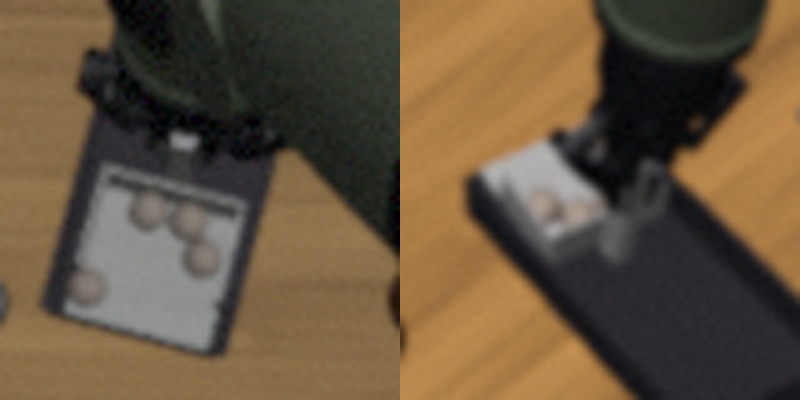

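Three balls have rolled to the back of the scoop, and the fourth is at the left front on the scoop floor (crop 87,288). I'll tilt more and lift.

Request:
servo_tool([
  [0, 0, 0, 0, 0, 0, 0],
  [0, -0.08, 0, -0.1, 0, 1.5, 0],
  [0, -0.1, 0, -0.27, 0, 3, 0],
  [0, -0.14, 0, -0.5, 0, 5, 0],
  [0, -0.07, 0, -1.0, 0, 6.5, 0],
  [0, 0, 0, -1.5, 0, 8, 0],
  [0, 0.1, 0, -2.1, 0, 10, 0],
  [0, 0.3, 0, -3.1, 0, 10, 0],
  [0, 0.6, 0, -4, 0, 10, 0],
  [0, 0.6, 0, -4, 0, 10, 0],
])

```text
clock: 8.4
position: [0.4681, 0.0072, 0.1124]
tool_rot: [3.141, -0.434, 2.91]
force: [-0.6, -1.0, -2.1]
grip_width: 0.0128
finger_force: 97.7
```

```bash
python3 - <<'E'
from h import *
o=bot.observe();print(np.round(o["qpos"],2))
t=bot.grab_frame("top"); s=bot.grab_frame("scene")
for c in(t,s): print(*balls(c,z=.06),sep="\n");print()
E
```

```text
[ 0.43  0.78 -0.74  1.75  0.32  1.2   0.91]
(array([314.4, 230.8]), np.int32(28), array([0.4297, 0.0286, 0.06  ]))
(array([324.3, 236.4]), np.int32(55), array([ 0.4143, -0.001 ,  0.06  ]))
(array([306.7, 234.1]), np.int32(27), array([0.4193, 0.0509, 0.06  ]))

(array([297.4, 186.6]), np.int32(76), array([0.3388, 0.0581, 0.06  ]))
(array([301.6, 200. ]), np.int32(68), array([0.395 , 0.0195, 0.06  ]))
```

```bash
cat >> h.py <<'E'
def lip2tcp(lip,yaw,a):
    R=down(yaw,a); return np.asarray(lip)+R.apply([-.095,0,-.0617]),R
def plan(A,B,n,p0=None,R0=None,smooth=True):
    "A,B: (lip x,y,z,yaw,a); rows from A to B relative to the present pose"
    if p0 is None: p0,R0=pose()
    A,B=np.array(A),np.array(B)
    for i in range(1,n+1):
        s=i/n; s=.5-.5*np.cos(np.pi*s) if smooth else s
        q=A+(B-A)*s; print([float(v) for v in np.round(row(*lip2tcp(q[:3],q[3],q[4]),p0,R0),1)])
E
python3 - <<'E'
from h import *
p,R=pose(); lip=p-R.apply([-.095,0,-.0617]); print("lip",lip)
A=(*lip,166.7,24.9); B=(lip[0]+.03,lip[1]+.03,.26,172,22); C=(.539,.279,.20,207,15)
plan(A,B,10); print(); plan(B,C,16,*lip2tcp(B[:3],B[3],B[4]))
E
```

```text
lip [0.35856989 0.03276518 0.09546329]
[0.1, 0.1, -0.4, 0.0, -0.1, -0.1]
[0.5, 0.4, -1.6, 0.2, -0.3, -0.5]
[1.1, 1.0, -3.4, 0.4, -0.6, -1.0]
[1.8, 1.6, -5.6, 0.7, -1.0, -1.7]
[2.6, 2.3, -8.2, 1.1, -1.5, -2.4]
[3.4, 3.0, -10.7, 1.4, -1.9, -3.2]
[4.2, 3.7, -13.0, 1.7, -2.3, -3.9]
[4.8, 4.2, -14.8, 1.9, -2.6, -4.4]
[5.2, 4.5, -15.9, 2.0, -2.8, -4.8]
[5.3, 4.6, -16.3, 2.1, -2.9, -4.9]

[-0.1, 0.3, -0.0, 0.1, -0.1, -0.3]
[-0.5, 1.2, -0.0, 0.5, -0.3, -1.2]
[-1.0, 2.6, 0.0, 1.1, -0.6, -2.7]
[-1.8, 4.4, 0.0, 1.9, -1.0, -4.8]
[-2.7, 6.7, 0.0, 2.8, -1.6, -7.2]
[-3.7, 9.3, 0.1, 3.9, -2.2, -10.1]
[-4.7, 12.1, 0.1, 5.0, -2.8, -13.2]
[-5.8, 15.0, 0.2, 6.1, -3.5, -16.4]
[-6.8, 18.0, 0.3, 7.1, -4.1, -19.7]
[-7.7, 20.7, 0.4, 8.1, -4.8, -22.8]
[-8.6, 23.2, 0.4, 9.0, -5.3, -25.7]
[-9.3, 25.5, 0.5, 9.7, -5.8, -28.3]
[-9.9, 27.3, 0.6, 10.3, -6.2, -30.4]
[-10.3, 28.6, 0.7, 10.8, -6.5, -31.9]
[-10.6, 29.4, 0.7, 11.0, -6.7, -32.9]
[-10.6, 29.7, 0.7, 11.1, -6.8, -33.2]
```

Request:
servo_tool([
  [0, 0.1, 0.1, -0.4, 0, 0, 0],
  [0, 0.5, 0.4, -1.6, 0.2, -0.3, -0.5],
  [0, 1.1, 1, -3.4, 0.4, -0.6, -1],
  [0, 1.8, 1.6, -5.6, 0.7, -1, -1.7],
  [0, 2.6, 2.3, -8.2, 1.1, -1.5, -2.4],
  [0, 3.4, 3, -10.7, 1.4, -1.9, -3.2],
  [0, 4.2, 3.7, -13, 1.7, -2.3, -3.9],
  [0, 4.8, 4.2, -14.8, 1.9, -2.6, -4.4],
  [0, 5.2, 4.5, -15.9, 2, -2.8, -4.8],
  [0, 5.3, 4.6, -16.3, 2.1, -2.9, -4.9],
])

```text
clock: 9.5
position: [0.4989, 0.0475, 0.2824]
tool_rot: [3.141, -0.384, 3.004]
force: [-0.2, -0.2, -2.0]
grip_width: 0.0128
finger_force: 97.7
```

Request:
servo_tool([
  [0, -0.1, 0.3, 0, 0.1, 0, -0.3],
  [0, -0.5, 1.2, 0, 0.5, -0.3, -1.2],
  [0, -1, 2.6, 0, 1.1, -0.6, -2.7],
  [0, -1.8, 4.4, 0, 1.9, -1, -4.8],
  [0, -2.7, 6.7, 0, 2.8, -1.6, -7.2],
  [0, -3.7, 9.3, 0.1, 3.9, -2.2, -10.1],
  [0, -4.7, 12.1, 0.1, 5, -2.8, -13.2],
  [0, -5.6, 14.5, 0.2, 6, -3.4, -16],
  [0, -6.2, 16, 0.2, 6.6, -3.8, -18],
  [0, -6.4, 16.5, 0.2, 6.8, -4, -18.6],
])

```text
clock: 10.5
position: [0.5792, 0.2048, 0.2544]
tool_rot: [3.14, -0.316, -2.93]
force: [-1.3, -0.0, -2.7]
grip_width: 0.0128
finger_force: 97.7
```

```bash
python3 - <<'E'
from h import *
print(np.round(bot.observe()["qpos"],2))
p,R=pose(); lip=p-R.apply([-.095,0,-.0617]); print("lip",lip)
e=R.as_euler("xyz",degrees=True); print(e)
t=bot.grab_frame("top"); print(*balls(t,z=.24,x0=.3,x1=.8,y0=-.2,y1=.35),sep="\n")
plan((*lip,e[2]%360,-e[1]),(.539,.279,.20,207,14),9)
E
```

```text
[ 0.04  0.79 -0.85  1.29  0.41  1.58  1.01]
lip [0.47217081 0.18193364 0.22524144]
[ 179.90018854  -18.10434618 -167.90071618]
(array([297.8, 120.1]), np.int32(26), array([0.7068, 0.0766, 0.24  ]))
(array([374.3, 124. ]), np.int32(67), array([ 0.7022, -0.1225,  0.24  ]))
(array([252.8, 172.6]), np.int32(16), array([0.5648, 0.1872, 0.24  ]))
(array([220.9, 202.5]), np.int32(170), array([0.4853, 0.2648, 0.24  ]))
(array([245.6, 183.7]), np.int32(34), array([0.5354, 0.2042, 0.24  ]))
(array([254.8, 182.2]), np.int32(34), array([0.54  , 0.1809, 0.24  ]))
(array([261.5, 187.2]), np.int32(31), array([0.5278, 0.1631, 0.24  ]))
(array([239.4, 190.4]), np.int32(37), array([0.5177, 0.2193, 0.24  ]))
(array([267., 204.]), np.int32(40), array([0.485 , 0.1474, 0.24  ]))
(array([390. , 201.2]), np.int32(13), array([ 0.501 , -0.1657,  0.24  ]))
(array([275.3, 249.4]), np.int32(43), array([0.3706, 0.1213, 0.24  ]))
[-0.3, 0.4, -0.0, 0.2, -0.1, -0.5]
[-1.0, 1.4, -0.1, 0.6, -0.5, -1.7]
[-2.1, 2.8, -0.2, 1.2, -1.0, -3.6]
[-3.4, 4.6, -0.3, 1.9, -1.7, -5.9]
[-4.8, 6.5, -0.5, 2.6, -2.4, -8.4]
[-6.2, 8.2, -0.6, 3.3, -3.0, -10.8]
[-7.2, 9.7, -0.7, 3.8, -3.6, -12.7]
[-7.9, 10.6, -0.8, 4.1, -3.9, -14.0]
[-8.1, 10.9, -0.8, 4.2, -4.0, -14.4]
```

Request:
servo_tool([
  [0, -0.3, 0.4, 0, 0.2, 0, -0.5],
  [0, -1, 1.4, -0.1, 0.6, -0.5, -1.7],
  [0, -2.1, 2.8, -0.2, 1.2, -1, -3.6],
  [0, -3.4, 4.6, -0.3, 1.9, -1.7, -5.9],
  [0, -4.8, 6.5, -0.5, 2.6, -2.4, -8.4],
  [0, -6.2, 8.2, -0.6, 3.3, -3, -10.8],
  [0, -7.2, 9.7, -0.7, 3.8, -3.6, -12.7],
  [0, -7.9, 10.6, -0.8, 4.1, -3.9, -14],
  [0, -8.1, 10.9, -0.8, 4.2, -4, -14.4],
  [0, -8.1, 10.9, -0.8, 4.2, -4, -14.4],
])

```text
clock: 11.55
position: [0.635, 0.3252, 0.2379]
tool_rot: [-3.141, -0.245, -2.674]
force: [0.3, -1.2, -1.7]
grip_width: 0.013
finger_force: 97.7
```

```bash
python3 - <<'E'
from h import *
print(np.round(bot.observe()["qpos"],2))
p,R=pose(); lip=p-R.apply([-.095,0,-.0617]); print("lip",lip)
e=R.as_euler("xyz",degrees=True); print(e)
t=bot.grab_frame("top");s=bot.grab_frame("scene"); print(*balls(t,z=.2,x0=.45,x1=.7,y0=.2,y1=.4),sep="\n")
cv2.imwrite("pics/e1.png",np.hstack([crop(t["frame"],180,130,280,230,4),crop(s["frame"],330,100,430,200,4)]))
B=(.539,.279,.155,207,-4)
plan((*lip,e[2]%360,-e[1]),B,10,smooth=False);print()
plan(B,(.539,.279,.132,207,-20),10,*lip2tcp(B[:3],B[3],B[4]),smooth=False)
E
```

```text
[-0.19  0.93 -0.84  1.02  0.55  1.66  1.16]
lip [0.53943773 0.276906   0.20109166]
[-179.96395108  -14.0291479  -153.20835699]
(array([205.3, 197.4]), np.int32(140), array([0.5021, 0.3162, 0.2   ]))
(array([201.9, 169.4]), np.int32(32), array([0.5769, 0.3297, 0.2   ]))
[0.1, 0.1, 0.2, -0.0, -1.8, -0.1]
[0.2, 0.1, 0.3, -0.0, -3.6, -0.1]
[0.2, 0.2, 0.5, -0.0, -5.4, -0.1]
[0.4, 0.2, 0.7, -0.0, -7.2, -0.2]
[0.5, 0.2, 0.8, -0.0, -9.0, -0.2]
[0.6, 0.2, 1.0, -0.0, -10.8, -0.2]
[0.7, 0.2, 1.2, -0.0, -12.6, -0.2]
[0.9, 0.3, 1.4, -0.0, -14.4, -0.2]
[1.0, 0.3, 1.6, -0.0, -16.2, -0.2]
[1.2, 0.3, 1.8, -0.0, -18.0, -0.3]

[0.2, -0.0, -0.0, 0.0, -1.6, -0.0]
[0.4, -0.0, -0.1, 0.0, -3.2, 0.0]
[0.6, 0.0, -0.1, 0.0, -4.8, -0.0]
[0.8, -0.0, -0.1, 0.0, -6.4, -0.0]
[1.0, -0.0, -0.1, 0.0, -8.0, -0.0]
[1.3, -0.0, -0.1, 0.0, -9.6, -0.0]
[1.5, -0.0, -0.1, -0.0, -11.2, -0.0]
[1.7, 0.0, -0.1, 0.0, -12.8, -0.0]
[2.0, 0.0, -0.1, -0.0, -14.4, -0.0]
[2.2, -0.0, -0.1, -0.0, -16.0, -0.0]
```

View pics/e1.png

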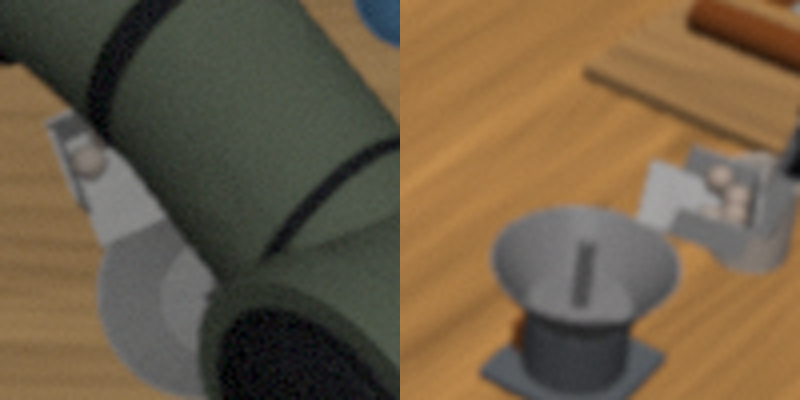

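The scoop hangs beside and above the hopper with the balls at its back wall (right crop, 715–740, 175–215). That was my tenth picture, so I'll work from numbers now, starting with the lip position against its projection.

```bash
python3 - <<'E'
from h import *
t=bot.grab_frame("top");s=bot.grab_frame("scene")
R=pose()[1]
for y in(-.044,0,.044):
    L=np.array([.5394,.2769,.2011])+R.apply([0,y,0]); print(y,"scene crop",(proj(s,L)-[330,100])*4+[400,0],"top crop",(proj(t,L)-[180,130])*4)
E
```

```text
-0.044 scene crop [633.32830092 219.5225881 ] top crop [224.3130407  187.53754351]
0 scene crop [641.30982417 187.67619731] top crop [163.45193727 215.32086294]
0.044 scene crop [648.90561389 157.36888872] top crop [102.3595568 243.2097612]
```

Request:
servo_tool([
  [0, 0.1, 0.1, 0.2, 0, -1.8, 0],
  [0, 0.2, 0.1, 0.3, 0, -3.6, 0],
  [0, 0.2, 0.2, 0.5, 0, -5.4, 0],
  [0, 0.4, 0.2, 0.7, 0, -7.2, 0],
  [0, 0.5, 0.2, 0.8, 0, -9, 0],
  [0, 0.6, 0.2, 1, 0, -10.8, 0],
  [0, 0.7, 0.2, 1.2, 0, -12.6, 0],
  [0, 0.9, 0.3, 1.4, 0, -14.4, 0],
  [0, 1, 0.3, 1.6, 0, -16.2, 0],
  [0, 1.2, 0.3, 1.8, 0, -18, 0],
])

```text
clock: 12.75
position: [0.6195, 0.3199, 0.2236]
tool_rot: [-3.141, 0.071, -2.675]
force: [0.4, 0.3, -2.2]
grip_width: 0.0126
finger_force: 97.7
```

Request:
servo_tool([
  [0, 0.2, 0, 0, 0, -1.6, 0],
  [0, 0.4, 0, 0, 0, -3.2, 0],
  [0, 0.6, 0, -0.1, 0, -4.8, 0],
  [0, 0.8, 0, -0.1, 0, -6.4, 0],
  [0, 1, 0, -0.1, 0, -8, 0],
  [0, 1.3, 0, -0.1, 0, -9.6, 0],
  [0, 1.5, 0, -0.1, 0, -11.2, 0],
  [0, 1.7, 0, -0.1, 0, -12.8, 0],
  [0, 2, 0, -0.1, 0, -14.4, 0],
  [0, 2.2, 0, -0.1, 0, -16, 0],
])

```text
clock: 13.75
position: [0.5997, 0.3099, 0.2232]
tool_rot: [-3.141, 0.35, -2.675]
force: [-0.2, 1.0, -2.3]
grip_width: 0.0131
finger_force: 97.8
```

```bash
python3 - <<'E'
from h import *
print(np.round(bot.observe()["qpos"],2))
p,R=pose(); lip=p-R.apply([-.095,0,-.0617]); print("lip",lip)
e=R.as_euler("xyz",degrees=True); print(e)
s=bot.grab_frame("scene"); print(*balls(s,z=.1,x0=.3,x1=.9,y0=.1,y1=.6),sep="\n"); print(proj(s,lip),proj(s,[.503,.26,.142]))
plan((*lip,207,-e[1]),(.539,.279,.135,207,-38),10,smooth=False);print()
E
```

```text
[ 0.03  0.59 -0.88  1.77  0.79  0.76  0.82]
lip [0.5389195  0.27913854 0.13267311]
[-179.94179842   20.0423184  -153.23900377]
(array([421.1, 153.7]), np.int32(335), array([0.5688, 0.4439, 0.1   ]))
(array([377.6, 154.8]), np.int32(115), array([0.4598, 0.3361, 0.1   ]))
(array([366.2, 170.9]), np.int32(64), array([0.4852, 0.2366, 0.1   ]))
(array([384.6, 173.9]), np.int32(51), array([0.5398, 0.2649, 0.1   ]))
(array([319.4, 176.9]), np.int32(36), array([0.3913, 0.1086, 0.1   ]))
(array([352.3, 189.5]), np.int32(11), array([0.5099, 0.1318, 0.1   ]))
(array([406.2, 227.9]), np.int32(21), array([0.728 , 0.1043, 0.1   ]))
(array([424.5, 230.2]), np.int32(12), array([0.7714, 0.1314, 0.1   ]))
[388.06115633 163.90823355] [375.9237214  159.75276259]
[0.1, 0.0, -0.3, -0.2, -1.7, -0.2]
[0.3, 0.0, -0.6, -0.2, -3.5, -0.2]
[0.5, 0.0, -0.9, -0.2, -5.3, -0.2]
[0.7, 0.0, -1.2, -0.2, -7.1, -0.2]
[1.0, -0.0, -1.5, -0.2, -8.9, -0.2]
[1.2, -0.0, -1.8, -0.2, -10.7, -0.2]
[1.4, -0.0, -2.1, -0.2, -12.5, -0.2]
[1.7, -0.0, -2.3, -0.2, -14.3, -0.2]
[2.0, -0.0, -2.6, -0.2, -16.1, -0.2]
[2.2, -0.0, -2.8, -0.2, -17.9, -0.2]
```

Request:
servo_tool([
  [0, 0.1, 0, -0.3, 0, -1.7, 0],
  [0, 0.3, 0, -0.6, 0, -3.5, 0],
  [0, 0.5, 0, -0.9, 0, -5.3, 0],
  [0, 0.7, 0, -1.2, 0, -7.1, 0],
  [0, 1, 0, -1.5, 0, -8.9, 0],
  [0, 1.2, 0, -1.8, 0, -10.7, 0],
  [0, 1.4, 0, -2.1, 0, -12.5, 0],
  [0, 1.4, 0, -2.1, 0, -12.5, 0],
  [0, 1.4, 0, -2.1, 0, -12.5, 0],
])

```text
clock: 14.7
position: [0.5819, 0.3014, 0.2382]
tool_rot: [-3.14, 0.566, -2.673]
force: [0.5, -0.3, -2.7]
grip_width: 0.013
finger_force: 98.0
```

```bash
python3 - <<'E'
from h import *
print(np.round(bot.observe()["qpos"],2))
p,R=pose(); lip=p-R.apply([-.095,0,-.0617]); e=R.as_euler("xyz",degrees=True); print(lip,e)
s=bot.grab_frame("scene");t=bot.grab_frame("top"); print(*balls(s,z=.087,x0=.3,x1=.9,y0=.1,y1=.6),sep="\n")
for c,n in((s,"s"),(t,"t")): print(n,[np.round(proj(c,[.503+dx,.26+dy,.087])) .tolist() for dx,dy in((.03,0),(-.03,0),(0,.03),(0,-.03))])
B=(.60,.31,.25,195,0)
plan((*lip,207,-e[1]),B,10)
C=(.50,0.0,.20,166.7,0)
print();plan(B,C,16,*lip2tcp(B[:3],B[3],B[4]))
E
```

```text
[-0.02  0.44 -0.75  1.99  1.06  0.44  0.5 ]
[0.53994096 0.28010737 0.13516536] [-179.91493693   32.4530626  -153.17329586]
(array([376.9, 154.1]), np.int32(115), array([0.446 , 0.3528, 0.087 ]))
(array([366.1, 170.8]), np.int32(64), array([0.4756, 0.2507, 0.087 ]))
(array([384.7, 173.8]), np.int32(56), array([0.5313, 0.2797, 0.087 ]))
(array([319.4, 176.9]), np.int32(36), array([0.3807, 0.1205, 0.087 ]))
(array([352.5, 189.2]), np.int32(11), array([0.5007, 0.1454, 0.087 ]))
(array([411.5, 226. ]), np.int32(10), array([0.7298, 0.133 , 0.087 ]))
(array([424., 230.]), np.int32(13), array([0.7651, 0.1436, 0.087 ]))
s [[382.0, 177.0], [367.0, 169.0], [380.0, 169.0], [369.0, 177.0]]
t [[236.0, 192.0], [235.0, 213.0], [225.0, 202.0], [246.0, 203.0]]
[-0.4, -0.0, -0.0, 0.0, 0.8, 0.1]
[-1.4, -0.1, -0.1, 0.4, 3.1, 0.8]
[-3.1, -0.3, -0.1, 1.1, 6.7, 2.0]
[-5.1, -0.5, -0.2, 1.8, 11.2, 3.5]
[-7.2, -0.8, -0.2, 2.4, 16.2, 5.3]
[-9.3, -1.1, -0.2, 2.8, 21.2, 7.1]
[-11.0, -1.5, -0.2, 3.1, 25.7, 8.8]
[-12.4, -1.8, -0.2, 3.3, 29.3, 10.2]
[-13.2, -1.9, -0.2, 3.3, 31.6, 11.2]
[-13.5, -2.0, -0.2, 3.3, 32.3, 11.5]

[0.2, -0.3, 0.0, 0.0, -0.0, 0.3]
[0.7, -1.2, 0.2, 0.0, -0.0, 1.1]
[1.5, -2.7, 0.4, 0.0, -0.0, 2.4]
[2.6, -4.7, 0.7, 0.0, -0.0, 4.1]
[4.0, -7.1, 1.1, 0.0, -0.0, 6.3]
[5.6, -9.9, 1.5, 0.0, -0.0, 8.7]
[7.3, -12.9, 2.0, 0.0, -0.0, 11.4]
[9.1, -16.0, 2.5, 0.0, -0.0, 14.2]
[11.0, -19.1, 3.0, 0.0, -0.0, 16.9]
[12.8, -22.1, 3.5, 0.0, -0.0, 19.6]
[14.4, -24.8, 3.9, 0.0, -0.0, 22.0]
[15.9, -27.2, 4.3, 0.0, -0.0, 24.2]
[17.2, -29.2, 4.6, -0.0, -0.0, 25.9]
[18.1, -30.7, 4.8, -0.0, -0.0, 27.2]
[18.6, -31.6, 5.0, 0.0, -0.0, 28.0]
[18.8, -31.9, 5.0, 0.0, -0.0, 28.3]
```

Request:
servo_tool([
  [0, -0.4, 0, 0, 0, 0.8, 0.1],
  [0, -1.4, -0.1, -0.1, 0.4, 3.1, 0.8],
  [0, -3.1, -0.3, -0.1, 1.1, 6.7, 2],
  [0, -5.1, -0.5, -0.2, 1.8, 11.2, 3.5],
  [0, -7.2, -0.8, -0.2, 2.4, 16.2, 5.3],
  [0, -9.3, -1.1, -0.2, 2.8, 21.2, 7.1],
  [0, -11, -1.5, -0.2, 3.1, 25.7, 8.8],
  [0, -12.4, -1.8, -0.2, 3.3, 29.3, 10.2],
  [0, -13.2, -1.9, -0.2, 3.3, 31.6, 11.2],
  [0, -13.5, -2, -0.2, 3.3, 32.3, 11.5],
])

```text
clock: 15.8
position: [0.6919, 0.3352, 0.311]
tool_rot: [3.139, -0.002, -2.88]
force: [-0.8, -0.8, -3.0]
grip_width: 0.0128
finger_force: 97.8
```

Request:
servo_tool([
  [0, 0.7, -1.2, 0.2, 0, 0, 1.1],
  [0, 2, -3.6, 0.5, 0, 0, 3],
  [0, 4, -7.1, 1.1, 0, 0, 6.3],
  [0, 6.4, -11, 1.7, 0, 0, 10],
  [0, 9.1, -16, 2.5, 0, 0, 14.2],
  [0, 11.8, -20.5, 3.2, 0, 0, 18],
  [0, 14.4, -24.8, 3.9, 0, 0, 22],
  [0, 16.8, -28.6, 4.5, 0, 0, 25.4],
  [0, 18.2, -31, 4.9, 0, 0, 27.6],
  [0, 18.8, -31.9, 5, 0, 0, 28.3],
])

```text
clock: 16.8
position: [0.5908, -0.0266, 0.261]
tool_rot: [-3.141, 0.0, 2.904]
force: [1.5, 0.9, -1.2]
grip_width: 0.0124
finger_force: 97.8
```

```bash
python3 - <<'E'
from h import *
print(np.round(bot.observe()["qpos"],2))
p,R=pose(); print(p,R.as_euler("xyz",degrees=True))
s=bot.grab_frame("scene");t=bot.grab_frame("top")
print("trayT",*balls(t,z=.016),sep="\n")
print("traysS",*balls(s,z=.016),sep="\n")
print("hopper T",*balls(t,z=.087,x0=.43,x1=.58,y0=.19,y1=.34),sep="\n")
print("hopper S",*balls(s,z=.087,x0=.43,x1=.58,y0=.19,y1=.34),sep="\n")
print(row([.576,-.0185,.10],down(166.9)),row([.576,-.0185,.067],down(166.9)))
E
```

```text
[ 0.48  0.54 -0.79  1.63  0.41  1.15  0.92]
[ 0.59082598 -0.02660816  0.26103301] [-1.79949454e+02  4.67356719e-03  1.66383330e+02]
trayT
(array([320.2, 166.9]), np.int32(14), array([0.6301, 0.0178, 0.016 ]))
traysS
(array([311.1, 189.4]), np.int32(15), array([0.3473, 0.1152, 0.016 ]))
hopper T
(array([223.7, 200.8]), np.int32(185), array([0.5076, 0.2936, 0.087 ]))
(array([233.2, 190.7]), np.int32(25), array([0.538 , 0.2676, 0.087 ]))
(array([259.4, 200.4]), np.int32(29), array([0.5119, 0.1901, 0.087 ]))
(array([225.6, 194.1]), np.int32(25), array([0.5274, 0.2892, 0.087 ]))
(array([243.4, 210.9]), np.int32(25), array([0.4798, 0.2349, 0.087 ]))
(array([234.1, 212.9]), np.int32(24), array([0.4733, 0.2616, 0.087 ]))
hopper S
(array([366., 171.]), np.int32(66), array([0.4759, 0.2497, 0.087 ]))
(array([384.8, 173.8]), np.int32(61), array([0.5316, 0.2801, 0.087 ]))
[ 1.66  0.16 16.16  0.03  0.04 -0.34] [ 1.66  0.16 19.46  0.03  0.04 -0.34]
```

All four balls are in the hopper: top pixels (233,191), (226,194), (243,211), (234,213). The tray is empty, so I'll set the scoop back down in it.

Request:
servo_tool([
  [0, 1.7, 0.2, 1, 0, 0, -0.3],
  [0, 1.7, 0.2, 4, 0, 0, -0.3],
  [0, 1.7, 0.2, 7.5, 0, 0, -0.3],
  [0, 1.7, 0.2, 11, 0, 0, -0.3],
  [0, 1.7, 0.2, 14, 0, 0, -0.3],
  [0, 1.7, 0.2, 15.5, 0, 0, -0.3],
  [0, 1.7, 0.2, 16, 0, 0, -0.3],
  [0, 1.7, 0.2, 16, 0, 0, -0.3],
])

```text
clock: 17.7
position: [0.5767, -0.0153, 0.1021]
tool_rot: [3.14, 0.001, 2.916]
force: [0.7, 0.6, -1.5]
grip_width: 0.0128
finger_force: 97.9
```

```bash
python3 - <<'E'
from h import *
print(row([.576,-.0185,.068],down(166.9)))
E
```

```text
[-0.   -0.33  3.41  0.08  0.05  0.17]
```

Request:
servo_tool([
  [0, 0, -0.2, 1, 0, 0, 0.2],
  [0, 0, -0.3, 2, 0, 0, 0.2],
  [0, 0, -0.3, 2.8, 0, 0, 0.2],
  [0, 0, -0.3, 3.1, 0, 0, 0.2],
  [0, 0, -0.3, 3.3, 0, 0, 0.2],
  [0, 0, -0.3, 3.4, 0, 0, 0.2],
  [0, 0, -0.3, 3.5, 0, 0, 0.2],
  [0, 0, -0.3, 3.55, 0, 0, 0.2],
])

```text
clock: 18.5
position: [0.5766, -0.019, 0.067]
tool_rot: [3.141, 0.002, 2.911]
force: [2.6, -1.6, 11.1]
grip_width: 0.013
finger_force: 99.9
```

Request:
servo_tool([
  [8.54, 0, 0, -0.1, 0, 0, 0],
  [8.54, 0, 0, -0.1, 0, 0, 0],
  [8.54, 0, 0, -0.1, 0, 0, 0],
  [8.54, 0, 0, -0.1, 0, 0, 0],
  [8.54, 0, 0, -1, 0, 0, 0],
  [8.54, 0, 0, -4, 0, 0, 0],
  [8.54, 0, 0, -8, 0, 0, 0],
  [8.54, 0, 0, -12, 0, 0, 0],
  [8.54, 0, 0, -14, 0, 0, 0],
  [8.54, 0, 0, -14, 0, 0, 0],
])

```text
clock: 19.5
position: [0.5768, -0.0189, 0.2097]
tool_rot: [3.14, 0.005, 2.911]
force: [0.2, 0.2, -0.3]
grip_width: 0.0853
finger_force: 0.0
```

```bash
python3 - <<'E'
from h import *
o=bot.observe(); print(np.round(o["qpos"],2))
s=bot.grab_frame("scene");t=bot.grab_frame("top")
# scoop floor and handle: light grey in tray
for c,z in((t,.0065),(s,.0065)):
    f=c["frame"].astype(int); m=(f.min(2)>95)&(f.max(2)-f.min(2)<30)
    for b in blobs(c,m,z,8):
        if .33<b[2][0]<.7 and -.13<b[2][1]<.1: print(b)
# crank : dark neutral blob on table, right
f=t["frame"].astype(int); m=(f.max(2)<75)&(f.max(2)-f.min(2)<28); m[:, :385]=0; m[:,470:]=0; m[:170]=0; m[250:]=0
n,l,st,ce=cv2.connectedComponentsWithStats(m.astype(np.uint8)); i=1+np.argmax(st[1:,4]); 
ys,xs=np.where(l==i); print("crank",st[i],ce[i]); r=cv2.fitLine(np.c_[xs,ys].astype(np.float32),2,0,.01,.01).ravel(); print(r)
P=[ray(t,(r[2]+k*r[0],r[3]+k*r[1]),.026) for k in(-15,15)]; print(P, np.degrees(np.arctan2(*(P[1]-P[0])[1::-1])))
k=(f[...,2]-f[...,0]>60)&(f[...,2]>110); k[:, :430]=0;k[:,460:]=0;k[:165]=0;k[200:]=0
hsv=cv2.cvtColor(t["frame"],cv2.COLOR_BGR2HSV)
print("px",t["frame"][181,446],t["frame"][221,401],t["frame"][200,425],t["frame"][190,455])
cv2.imwrite("pics/f1.png",t["frame"])
E
```

```text
[ 0.47  0.57 -0.78  1.73  0.46  1.03  0.87]
(array([324.1, 203.2]), np.int32(658), array([0.5184, 0.0027, 0.0065]))
(array([328.7, 233.7]), np.int32(530), array([0.5238, 0.0055, 0.0065]))
crank [ 385  170   58   80 1186] [405.15430017 219.32209106]
[  0.4556031   -0.89018303 405.1543     219.3221    ]
[array([ 0.4331659 , -0.22383338,  0.026     ]), array([ 0.51543657, -0.26460202,  0.026     ])] -26.360386756079315
px [ 35  66 106] [25 20 20] [51 45 48] [ 72 106 133]
```

```bash
python3 - <<'E'
from h import *
for name,box,in(("top",(392,172,456,232)),("scene",(240,255,275,332))):
    c=bot.grab_frame(name); img=cv2.imread(f"pics/{name}0.png"); x0,y0,x1,y1=box
    f=img.astype(int); sp=f[...,2]-f[...,0]
    B=np.zeros(f.shape[:2],bool); B[y0:y1,x0:x1]=1
    m=B&(sp<22)&(f.max(2)<110)
    n,l,st,ce=cv2.connectedComponentsWithStats(m.astype(np.uint8)); i=1+np.argmax(st[1:,4]); ys,xs=np.where(l==i)
    print(name,st[i],ce[i])
    e=cv2.erode((l==i).astype(np.uint8),cv2.getStructuringElement(2,(5,5) if name=="top" else (7,7))); hy,hx=np.where(e); print("hub core",hx.mean(),hy.mean(),len(hx),ray(c,(hx.mean(),hy.mean()),.026))
    # arm pixels away from the hub
    d=np.hypot(xs-hx.mean(),ys-hy.mean()); a=d>14; r=cv2.fitLine(np.c_[xs[a],ys[a]].astype(np.float32),2,0,.01,.01).ravel()
    P=[ray(c,(r[2]+k*r[0],r[3]+k*r[1]),.024) for k in(-10,10)]; v=P[1]-P[0]
    print("arm mid",np.round(ray(c,r[2:],.024),4),"dir",np.degrees(np.arctan2(v[1],v[0]))%180)
    nrm=np.array([-v[1],v[0]])/np.hypot(*v[:2]); print("offset of (.5127,-.2713) from arm line mm",1000*nrm@(np.array([.5127,-.2713])-P[0][:2]))
p=pose(); print(row([.5127,-.2713,.12],down(132)))
E
```

```text
top [395 183  46  43 356] [415.39325843 206.35674157]
hub core 410.15 210.96 100 [ 0.50003603 -0.25911187  0.026     ]
arm mid [ 0.5316 -0.2933  0.024 ] dir 132.64008401124323
offset of (.5127,-.2713) from arm line mm 1.017027966205209
scene [254 261  13  48 305] [259.43934426 280.33442623]
hub core 261.04761904761904 268.5952380952381 42 [ 0.48237443 -0.23594078  0.026     ]
arm mid [ 0.5386 -0.2985  0.024 ] dir 133.20025340875955
offset of (.5127,-.2713) from arm line mm 0.23885614835722027
[ 3.300e-01 -2.598e+01  8.530e+00  2.000e-02 -3.000e-02  3.481e+01]
```

Request:
servo_tool([
  [8.54, 0, -1.5, 0, 0, 0, 3],
  [8.54, 0, -5, 0, 0, 0, 8],
  [8.54, 0.1, -9, 0, 0, 0, 14],
  [8.54, 0.1, -13.5, 1, 0, 0, 20],
  [8.54, 0.2, -18, 3, 0, 0, 26],
  [8.54, 0.3, -22, 5, 0, 0, 31],
  [8.54, 0.3, -25, 7, 0, 0, 33.5],
  [8.54, 0.3, -26, 8.5, 0, 0, 34],
  [8.54, 0.3, -26, 8.5, 0, 0, 34],
  [8.54, 0.3, -26, 8.5, 0, 0, 34],
])

```text
clock: 20.7
position: [0.5137, -0.2704, 0.121]
tool_rot: [3.14, -0.001, 2.319]
force: [0.7, 0.4, -0.3]
grip_width: 0.0855
finger_force: 0.0
```

```bash
python3 - <<'E'
from h import *
o=bot.observe(); print(np.round(o["qpos"],2),o["clock"])
print(row([.5129,-.2711,.007],down(132.8)))
c=bot.grab_frame("scene"); f=c["frame"].astype(int); B=np.zeros(f.shape[:2],bool); B[255:290,245:275]=1
m=B&(f[...,2]-f[...,0]<22)&(f.max(2)<110); ys,xs=np.where(m); print(xs.min(),xs.max(),ys.min(),m.sum(), [m[y].sum() for y in range(258,290)])
e=[]
for a in np.linspace(0,2*np.pi,72): e.append(proj(c,[.4742+.018*np.cos(a),-.2293+.018*np.sin(a),.034]))
e=np.array(e);print("pred hub top",e.min(0),e.max(0))
e0=np.array([proj(c,[.4742+.018*np.cos(a),-.2293+.018*np.sin(a),.0]) for a in np.linspace(0,6.28,72)]);print(e0.min(0),e0.max(0))
t=bot.grab_frame("top"); e=np.array([proj(t,[.4742+.018*np.cos(a),-.2293+.018*np.sin(a),.034]) for a in np.linspace(0,6.28,72)]);print("top pred",e.min(0),e.max(0), "mask 395..,..226")
E
```

```text
[ 0.77  0.64 -0.56  1.79  0.44  0.83  0.75] 20.7
[-1.00e-02 -1.30e-01  1.14e+01  1.00e-01 -4.00e-02  6.00e-02]
256 274 255 220 [np.int64(0), np.int64(0), np.int64(0), np.int64(4), np.int64(7), np.int64(10), np.int64(10), np.int64(10), np.int64(11), np.int64(11), np.int64(11), np.int64(11), np.int64(11), np.int64(10), np.int64(10), np.int64(10), np.int64(9), np.int64(7), np.int64(6), np.int64(5), np.int64(5), np.int64(5), np.int64(5), np.int64(5), np.int64(5), np.int64(5), np.int64(5), np.int64(5), np.int64(5), np.int64(5), np.int64(6), np.int64(5)]
pred hub top [254.14603752 258.84085316] [267.03871754 268.97682692]
[255.38602738 266.36229397] [268.02305124 276.4723744 ]
top pred [394.73488297 213.00015066] [406.69051036 224.92740495] mask 395..,..226
```

Request:
servo_tool([
  [6, 0, -0.1, 2, 0, 0, 0],
  [5, 0, -0.1, 5, 0, 0, 0],
  [5, 0, -0.1, 8, 0, 0, 0],
  [5, 0, -0.1, 10, 0, 0, 0],
  [5, 0, -0.1, 11, 0, 0, 0],
  [5, 0, -0.1, 11.6, 0, 0, 0],
  [5, 0, -0.1, 11.6, 0, 0, 0],
], force=120)

```text
clock: 21.5
position: [0.5132, -0.2717, 0.0053]
tool_rot: [3.14, 0.0, 2.319]
force: [-1.0, -0.2, 0.2]
grip_width: 0.05
finger_force: 0.0
```

Request:
servo_tool([
  [3, 0, 0, 0, 0, 0, 0],
  [2, 0, 0, 0, 0, 0, 0],
  [0, 0, 0, 0, 0, 0, 0],
  [0, 0, 0, 0, 0, 0, 0],
  [0, 0, 0, 0, 0, 0, 0],
  [0, 0, 0, 0, 0, 0, 0],
])

```text
clock: 22.1
position: [0.5132, -0.2725, 0.0062]
tool_rot: [3.14, 0.002, 2.318]
force: [-3.8, 1.2, 14.8]
grip_width: 0.0154
finger_force: 117.7
```

Request:
servo_tool([
  [0, 0, 0, -0.2, 0, 0, 0],
  [0, 0, 0, -0.5, 0, 0, 0],
  [0, 0, 0, -1, 0, 0, 0],
  [0, 0, 0, -2, 0, 0, 0],
  [0, 0, 0, -3.5, 0, 0, 0],
  [0, 0, 0, -5, 0, 0, 0],
  [0, 0, 0, -6, 0, 0, 0],
  [0, 0, 0, -6, 0, 0, 0],
  [0, 0, 0, -6, 0, 0, 0],
])

```text
clock: 23.0
position: [0.5127, -0.2723, 0.0651]
tool_rot: [3.14, 0.001, 2.318]
force: [-0.9, 0.6, -7.2]
grip_width: 0.0156
finger_force: 117.7
```

```bash
python3 - <<'E'
from h import *
o=bot.observe(); print(np.round(o["qpos"],2),np.round(o["force"],2),np.round(o["moment"],3))
R=pose()[1]; print("tool moment",R.inv().apply(o["moment"]))
p=pose()[0]; g=p+R.apply([0,0,-.019])
c=bot.grab_frame("scene"); f=c["frame"].astype(int)
# predicted hub/knob pixels if held level
X=lambda d,z:g+R.apply([d,0,0])+[0,0,z-.02]
hub=proj(c,X(.057,.017)); k=proj(c,X(-.113,.05)); print("pred hub mid",hub,"knob mid",k)
B=np.zeros(f.shape[:2],bool); x,y=hub.astype(int); B[y-14:y+14,x-14:x+14]=1
m=B&(f[...,2]-f[...,0]<22)&(f.max(2)<110); ys,xs=np.where(m); print("hub mask",xs.mean(),ys.mean(),xs.min(),xs.max(),ys.min(),ys.max(),len(xs))
e=np.array([proj(c,X(.057,z)+[.018*np.cos(a),.018*np.sin(a),0]) for z in(0,.034) for a in np.linspace(0,6.28,40)]); print("pred box",e.min(0),e.max(0))
x,y=k.astype(int); B[:]=0; B[y-14:y+14,x-14:x+14]=1
hsv=cv2.cvtColor(c["frame"],cv2.COLOR_BGR2HSV); m=B&(f[...,2]-f[...,0]>22)&(f[...,2]<125)&(hsv[...,1]>120); ys,xs=np.where(m); print("knob mask",xs.mean(),ys.mean(),xs.min(),xs.max(),ys.min(),ys.max(),len(xs))
e=np.array([proj(c,X(-.113,z)+[.013*np.cos(a),.013*np.sin(a),0]) for z in(.026,.072) for a in np.linspace(0,6.28,40)]); print("pred box",e.min(0),e.max(0))
E
```

```text
[ 0.74  0.72 -0.51  1.82  0.5   0.73  0.7 ] [-0.93  0.58 -7.22] [0.054 0.098 0.03 ]
tool moment [ 0.03489322  0.10643694 -0.02990179]
pred hub mid [258.6042375  253.14593049] knob mid [250.15265874 299.5178074 ]
hub mask 256.53218884120173 252.3390557939914 244 271 239 266 699
pred box [251.27857749 244.03092189] [265.76026949 262.29871782]
knob mask 252.15577889447235 301.90452261306535 246 259 285 312 199
pred box [243.46188948 289.42066454] [256.70203262 309.98101688]
```

```bash
python3 - <<'E'
from h import *
def seg(A,B,n,p0,R0):
    A,B=np.array(A),np.array(B)
    for i in range(1,n+1):
        s=.5-.5*np.cos(np.pi*i/n); q=A+(B-A)*s; print([float(v) for v in np.round(row(q[:3],down(q[3]),p0,R0),1)])
p,R=pose(); A=(*p,132.8); B=(.54,-.10,.25,152); C=(.559,.275,.25,195)
seg(A,B,10,p,R); print(); seg(B,C,10,np.array(B[:3]),down(B[3]))
E
```

```text
[0.3, 0.3, -0.4, 0.0, -0.0, -0.5]
[1.0, 1.3, -1.8, 0.0, -0.0, -1.8]
[2.2, 2.8, -3.8, 0.0, -0.0, -4.0]
[3.7, 4.7, -6.4, 0.0, -0.0, -6.6]
[5.4, 6.9, -9.3, 0.0, -0.0, -9.6]
[7.0, 9.0, -12.1, 0.0, -0.0, -12.6]
[8.6, 10.9, -14.7, 0.0, -0.0, -15.2]
[9.7, 12.4, -16.8, 0.0, -0.0, -17.4]
[10.5, 13.4, -18.1, 0.0, -0.0, -18.7]
[10.8, 13.7, -18.5, 0.0, -0.0, -19.2]

[0.4, 0.8, 0.0, 0.0, 0.0, -1.0]
[1.5, 3.2, 0.0, 0.0, 0.0, -4.1]
[3.3, 7.0, 0.0, -0.0, 0.0, -8.9]
[5.5, 11.8, 0.0, 0.0, 0.0, -14.9]
[8.0, 17.0, 0.0, 0.0, 0.0, -21.5]
[10.4, 22.2, 0.0, -0.0, 0.0, -28.1]
[12.6, 27.0, 0.0, -0.0, 0.0, -34.1]
[14.4, 30.8, 0.0, -0.0, 0.0, -38.9]
[15.5, 33.2, 0.0, -0.0, 0.0, -42.0]
[15.9, 34.0, 0.0, 0.0, 0.0, -43.0]
```

Request:
servo_tool([
  [0, 0.3, 0.3, -0.4, 0, 0, -0.5],
  [0, 1, 1.3, -1.8, 0, 0, -1.8],
  [0, 2.2, 2.8, -3.8, 0, 0, -4],
  [0, 3.7, 4.7, -6.4, 0, 0, -6.6],
  [0, 5.4, 6.9, -9.3, 0, 0, -9.6],
  [0, 7, 9, -12.1, 0, 0, -12.6],
  [0, 8.6, 10.9, -14.7, 0, 0, -15.2],
  [0, 9.7, 12.4, -16.8, 0, 0, -17.4],
  [0, 10.5, 13.4, -18.1, 0, 0, -18.7],
  [0, 10.8, 13.7, -18.5, 0, 0, -19.2],
])

```text
clock: 24.05
position: [0.5402, -0.098, 0.2516]
tool_rot: [3.14, 0.002, 2.656]
force: [0.7, -0.5, -6.1]
grip_width: 0.0152
finger_force: 117.9
```

Request:
servo_tool([
  [0, 0.2, 0.4, 0, 0, 0, -0.5],
  [0, 0.7, 1.6, 0, 0, 0, -2],
  [0, 1.6, 3.5, 0, 0, 0, -4.4],
  [0, 2.7, 5.9, 0, 0, 0, -7.5],
  [0, 4, 8.5, 0, 0, 0, -10.8],
  [0, 5.3, 11.3, 0, 0, 0, -14.3],
  [0, 6.6, 14, 0, 0, 0, -17.7],
  [0, 7.6, 16.2, 0, 0, 0, -20.5],
  [0, 8.2, 17.6, 0, 0, 0, -22.2],
  [0, 8.4, 18, 0, 0, 0, -22.7],
])

```text
clock: 25.05
position: [0.5496, 0.1008, 0.2499]
tool_rot: [3.14, 0.0, 3.053]
force: [-0.4, -0.9, -5.9]
grip_width: 0.0152
finger_force: 117.9
```

```bash
python3 - <<'E'
from h import *
o=bot.observe(); print(np.round(o["qpos"],2))
p,R=pose();C=np.array([.559,.275,.25,195])
for s in (.05,.2,.4,.6,.8,.95,1): print(row(p+(C[:3]-p)*s,down(172.7*0+(np.degrees(o["tool_rot"][2])%360)*(1-s)+195*s),p,R))
E
```

```text
[ 0.32  0.51 -0.86  1.73  0.43  1.1   0.81]
[ 0.03  0.87  0.    0.09  0.01 -1.  ]
[ 0.12  3.49  0.    0.09  0.01 -4.01]
[ 0.24  6.97  0.01  0.09  0.02 -8.02]
[ 3.600e-01  1.046e+01  1.000e-02  9.000e-02  2.000e-02 -1.203e+01]
[ 4.800e-01  1.394e+01  1.000e-02  9.000e-02  2.000e-02 -1.604e+01]
[  0.57  16.56   0.02   0.09   0.02 -19.05]
[ 6.000e-01  1.743e+01  2.000e-02  9.000e-02  3.000e-02 -2.005e+01]
```

Request:
servo_tool([
  [0, 0, 0.9, 0, 0, 0, -1],
  [0, 0.1, 3, 0, 0, 0, -3.5],
  [0, 0.2, 6, 0, 0, 0, -7],
  [0, 0.3, 9.2, 0, 0, 0, -10.6],
  [0, 0.4, 12.3, 0, 0, 0, -14.2],
  [0, 0.5, 14.8, 0, 0, 0, -17],
  [0, 0.6, 16.6, 0, 0, 0, -19],
  [0, 0.6, 17.4, 0, 0, 0, -20],
  [0, 0.6, 17.4, 0, 0, 0, -20],
  [0, 0.6, 17.4, 0, 0, 0, -20],
])

```text
clock: 26.05
position: [0.5604, 0.2709, 0.2501]
tool_rot: [-3.141, 0.001, -2.887]
force: [0.4, -0.6, -6.3]
grip_width: 0.0151
finger_force: 118.0
```

```bash
cat > m.py <<'E'
from h import *
M=np.array([.503,.260])
def look():
    o=bot.observe(); p,R=pose(); print(np.round(p,4),np.round(o["tool_rot"],3),"moment tool",np.round(R.inv().apply(o["moment"]),3),"F",np.round(o["force"],1))
    X=lambda d,z:p+R.apply([d,0,0])+[0,0,z-.006]
    print("hub expected",np.round(X(.058,0),4))
    for n in("scene","top"):
        c=bot.grab_frame(n); f=c["frame"].astype(int); hsv=cv2.cvtColor(c["frame"],cv2.COLOR_BGR2HSV)
        ref=cv2.imread(f"pics/{n}0.png").astype(int); dif=np.abs(f-ref).max(2)>22
        for nm,d,z0,z1,r in(("hub",.058,0,.034,.018),("knob",-.112,.026,.072,.013)):
            e=np.array([proj(c,X(d,z)+[r*np.cos(a),r*np.sin(a),0]) for z in(z0,z1) for a in np.linspace(0,6.28,60)]); lo,hi=e.min(0),e.max(0)
            B=np.zeros(f.shape[:2],bool); B[int(lo[1])-6:int(hi[1])+7,int(lo[0])-6:int(hi[0])+7]=1
            m=B&dif; 
            m&=(f.max(2)<90)&(f[...,2]-f[...,0]<22) if nm=="hub" else (f[...,2]-f[...,0]>22)&(f[...,2]<135)
            m=cv2.morphologyEx(m.astype(np.uint8),cv2.MORPH_OPEN,np.ones((2,2),np.uint8)); ys,xs=np.where(m)
            print(n,nm,"pred",np.round(lo,1),np.round(hi,1),"mask",*( [xs.min(),ys.min(),xs.max(),ys.max(),len(xs)] if len(xs) else ["none"]))
        cv2.imwrite(f"pics/z_{n}.png",c["frame"])
        x,y=proj(c,X(.058,.034)).astype(int); print(f[y-14:y+20:2,x-14:x+16:2].max(2)) if n=="scene" else None
look()
E
python3 m.py
```

```text
[0.5604 0.2709 0.2501] [-3.141e+00  1.000e-03 -2.887e+00] moment tool [ 0.091  0.04  -0.009] F [ 0.4 -0.6 -6.3]
hub expected [0.5043 0.2563 0.2441]
scene hub pred [372.9 121.2] [385.9 137.1] mask 377 123 392 137 160
scene knob pred [430.  125.2] [442.4 143.9] mask 430 127 444 145 185
[[161 156 158 159 160 162 163 167 166 162 163 164 164 163 114]
 [158 158 162 162 162 164 165 172 161 149 146 151 156 162 122]
 [163 162 162 163 165 167 168 167 156 148 146 143 143 149 113]
 [163 163 166 168 176 164 147 156 158 158 155 150 148 130  85]
 [164 168 174 178 180 149 105 121 136 153 157 156 147  73  49]
 [170 176 178 177 174 163 130 101 100 114 132 149 145  50  39]
 [178 177 178 172 169 163 124  79  60  68  85 105 117  45  18]
 [180 174 171 167 168 127  52  36  22  34  45  93 104  44  14]
 [171 167 163 165 164 109  40  40  32  38  41 122 153  80  13]
 [162 163 164 161 154  92  26  34  34  36  29  68 108  77  15]
 [163 166 162 161 156  75  26  29  29  27  32  42  47  44  39]
 [166 164 159 164 159  66  26  28  31  30  31  41  32  39  48]
 [167 164 164 166 161  76  27  30  30  25  61 131 117  90  60]
 [164 165 165 166 168 143  84  54  53  64 121 169 173 174 108]
 [168 166 170 174 174 170 160 150 147 157 168 177 180 176 127]
 [170 170 175 170 167 168 170 169 170 174 179 179 173 170 161]
 [173 175 170 168 169 169 171 170 177 178 177 172 167 164 163]]
top hub pred [213.8 185.9] [231.3 202. ] mask 208 180 238 209 629
top knob pred [198.2 117.9] [213.7 133.6] mask none
```

The crank hangs level: hub and knob are both within about 1 px of prediction in height. The hub sits about 4 mm nearer the fingers than assumed. I'll correct for that and lower.

Request:
servo_tool([
  [0, 0.1, 0.2, 0.5, 0, 0, 0],
  [0, 0.3, 0.4, 1.5, 0, 0, 0],
  [0, 0.3, 0.4, 2.8, 0, 0, 0],
  [0, 0.3, 0.4, 4.2, 0, 0, 0],
  [0, 0.3, 0.4, 5.4, 0, 0, 0],
  [0, 0.3, 0.4, 6.3, 0, 0, 0],
  [0, 0.3, 0.4, 6.8, 0, 0, 0],
  [0, 0.3, 0.4, 6.9, 0, 0, 0],
  [0, 0.3, 0.4, 6.9, 0, 0, 0],
  [0, 0.3, 0.4, 6.9, 0, 0, 0],
])

```text
clock: 27.15
position: [0.5565, 0.2756, 0.1819]
tool_rot: [3.141, 0.002, -2.885]
force: [-0.1, 0.7, -6.4]
grip_width: 0.0154
finger_force: 118.1
```

```bash
python3 - <<'E'
from h import *
o=bot.observe(); p,R=pose(); print(p,np.round(o["tool_rot"],3),np.round(R.inv().apply(o["moment"]),3))
c=bot.grab_frame("scene"); f=c["frame"].astype(int); ref=cv2.imread("pics/scene0.png").astype(int)
np.set_printoptions(linewidth=220)
hub=lambda d,z:p+R.apply([d,0,0])+[0,0,z-.006]
for d in(.054,.058):
    e=np.array([proj(c,hub(d,z)+[.018*np.cos(a),.018*np.sin(a),0]) for z in(0,.034) for a in np.linspace(0,6.28,60)]); print(d,e.min(0),e.max(0))
print("shaft pred",proj(c,[.5037,.2605,.142]))
print("now, cols 364..394 rows 128..166");print(f[132:168,364:396].max(2)[::1,::1])
print("shaft ref rows 158..174 cols 366..386");print(ref[156:176:2,366:388].max(2))
E
```

```text
[0.55646368 0.27560534 0.18186652] [ 3.141e+00  2.000e-03 -2.885e+00] [-0.008  0.002  0.027]
0.054 [371.98236681 139.12385579] [384.43090745 154.48702676]
0.058 [370.82206983 138.79767552] [383.2351282  154.14369087]
shaft pred [376.18859443 159.77157191]
now, cols 364..394 rows 128..166
[[167 169 167 ...  58  65  57]
 [168 166 167 ...  64  68  52]
 [169 167 166 ...  69  63  44]
 ...
 [111 114 118 ... 106 107 103]
 [111 120 130 ... 105 104 100]
 [109 125 145 ... 105 102  99]]
shaft ref rows 158..174 cols 366..386
[[115 117 116 115 119 122 125 128 131 130 131 132 129 126 125 121 125 118 119 118 117 118]
 [115 114 116 118 116 118 124 128 129 127 129 129 128 127 123 122 121 120 120 118 115 117]
 [112 116 118 119 117 120 122 120 113 107 110 110 110 118 120 119 119 118 121 118 114 115]
 [114 114 118 116 121 124 125 122 102  84  79  81  92 109 118 120 119 119 116 115 115 114]
 [112 115 113 116 117 122 125 116  97  80  76  80  97 115 120 120 118 119 116 116 114 112]
 [112 113 115 117 119 123 122 108  88  77  76  83 103 118 119 117 116 116 115 114 113 113]
 [114 118 118 117 121 123 117 104  83  76  76  84 102 119 120 117 116 116 113 114 109 109]
 [117 118 118 118 117 119 112  96  78  75  78  86 108 118 120 121 118 118 115 110 109 104]
 [118 116 118 117 116 117 109  90  79  75  78  94 111 118 119 120 123 125 122 119 111 102]
 [118 118 117 118 120 120 107  87  79  75  82 103 116 120 123 122 122 120 123 121 118 107]]
```

```bash
python3 - <<'E'
from h import *
c=bot.grab_frame("scene"); f=c["frame"].astype(int).max(2)
for y in range(136,164,2): print(y," ".join(f"{v:3d}" for v in f[y,366:396]))
f=bot.grab_frame("top")["frame"].astype(int); c=bot.grab_frame("top"); print(proj(c,[.504,.26,.21]));
E
```

```text
136 166 166 163 168 167 167 170 171 173 173 174 172 172 168 167 168 168 168 169 171 168 155 138 110  79  62  65  64  49  29
138 168 168 168 169 170 174 175 177 174 169 164 160 161 163 161 164 168 172 172 173 157 118  62  37  50  61  60  52  32  24
140 169 172 177 177 176 172 167 151 130 107  85  75  70  73  82  98 121 142 166 179 169 123  59  22  34  41  41  29  23  23
142 175 176 174 171 170 164 148 112  64  43  40  28  24  23  27  36  46  81 128 168 167 130  67  22  16  21  18  16  11  12
144 168 168 167 168 169 166 143  97  51  39  41  41  36  35  37  40  44  56  98 141 154 132  82  34  12  16  16  14   9  11
146 166 168 169 168 170 164 129  80  36  25  29  35  33  35  34  33  32  32  46  62  76  78  59  28  19  19  18  20  12   7
148 168 169 167 168 171 159 123  66  28  25  30  29  31  30  27  29  34  37  39  40  45  45  38  41  39  33  24  15  10  18
150 163 164 167 167 166 155 115  58  28  27  26  29  30  29  24  22  30  50  63  61  51  45  37  40  47  42  27  13  17  26
152 137 133 135 135 135 126 101  66  42  33  29  28  32  26  29  35  65 104 135 138 139 136 129 115  85  46  27  13  19  35
154 117 118 119 121 123 122 124 118 109 101  92  85  76  76  84  96 113 122 126 131 134 142 149 138  99  51  19  19  20  42
156 115 118 119 120 120 124 126 130 134 135 133 132 129 127 125 126 125 123 122 121 118 119 120 115 106  89  76  66  66  79
158 116 116 120 121 123 123 126 130 131 132 131 133 131 128 126 124 123 122 120 119 120 119 118 119 118 115 116 116 120 130
160 119 118 117 121 122 124 128 126 117 111 111 112 114 118 122 121 124 122 120 122 119 119 116 116 118 116 114 112 114 119
162 114 118 118 120 123 123 127 122 106  85  80  82  94 112 120 122 122 120 120 118 119 117 115 115 114 114 111 110 108 106
[225.7669335  196.82249377]
```

In the scene image the hub (centre x ≈ 377.9) lines up with the leaning shaft line to within about 1 px. Its underside is about 3.4 cm above the shaft, the wrist moment is near zero and the crank is level. I'll hold briefly and hand in.

Request:
servo_tool([
  [0, 0, 0, 0, 0, 0, 0],
  [0, 0, 0, 0, 0, 0, 0],
  [0, 0, 0, 0, 0, 0, 0],
  [0, 0, 0, 0, 0, 0, 0],
  [0, 0, 0, 0, 0, 0, 0],
])

```text
clock: 27.85
position: [0.5563, 0.2754, 0.1813]
tool_rot: [3.141, 0.001, -2.885]
force: [-0.0, 0.2, -6.2]
grip_width: 0.0157
finger_force: 118.1
```

```bash
python3 -c "
from h import *
s=bot.grab_frame('scene'); print(*[b for b in balls(s,z=.087,x0=.43,x1=.58,y0=.19,y1=.34)]); o=bot.observe(); print(o['clock'],np.abs(o['qd']).max())
print(bot.job_done())"
```

```text
(array([397.2, 167.8]), np.int32(36), array([0.5439, 0.3353, 0.087 ])) (array([366.1, 170.8]), np.int32(64), array([0.4758, 0.2506, 0.087 ])) (array([384.8, 173.6]), np.int32(59), array([0.5311, 0.2809, 0.087 ]))
27.9 0.0020535890494788054
the job is handed in; nothing more can be done
None
```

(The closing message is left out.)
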